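# Load the reference cell and set the analyser dial

### The arm

A 7-joint arm with a two-finger parallel gripper is mounted at the origin on the work surface. World frame = base frame: x ahead of the robot, y to its left, z up, the work surface at z = 0. Lengths are in m, angles in rad, forces in N, time in s.
With the tool pointing down it reaches from about 0.4 to 0.925 m from the base axis. Payload 4.1 kg.
Tool frame: the origin (TCP) lies at the very end of the fingers, on their centre line; the grasp point (between the pads) lies 19 mm behind it (robot.grasp_offset is the distance from the TCP to the grasp point, in m); x points along the fingers, y is the direction in which the jaws open and shut, and the axes are right-handed (so a half turn about x gives the same grasp; the last joint's range is limited). The gripper opens to 85 mm and grips with 20 to 120 N. Pads are 22 mm wide; open, the fingers measure 114 mm over their backs; the gripper's body (76 mm by 85 mm) begins 54 mm behind the grasp point. The pads swing forward as they close: fully open they stand 13 mm farther back than shut.
Start: joints at [1.117, 0.398, 0.045, 1.537, -0.019, 1.207, -0.051], TCP at [0.226, -0.61, 0.231] pointing down, gripper open.
Joint ranges: [-2.82, 2.82], [-0.49, 2.23], [-1.37, 1.46], [0, 2.46], [-1.36, 4.5], [0.23, 2], [-2.94, 2.94]. Speed limits (rad/s): [2.57, 2.57, 3.14, 3.14, 3.14, 3.14, 3.14].

### API

Orientations are given as a rotation vector (axis times angle).
In Python, from rig import telemetry, viewer, workorder, robot gives the robot as it stands. The module is installed in compiled form; this text tells all that it offers.
- The arm moves only by the shell command python3 -m pendant 'ROWS' [OPENING]. ROWS is JSON, a list of rows, each a list of 6 numbers: the shift along the tool's x, y, z in units of 40 mm (1.0 is 40 mm), then the turn, a rotation vector about the tool's x, y, z in units of 8 degrees (1.0 is 8 degrees). In form: [[tx, ty, tz, wx, wy, wz], ...]. A call has 1 to 10 rows; each row shifts and turns the pose as measured when the row begins, along the tool's axes as they then stand; what a row does not reach is not made up. A row lasts 1/8 s, in which the tool goes at most 62.5 mm and 10.7 degrees, less where a joint would pass 70% of its speed; a pose out of reach is approached as far as the arm can. A call is refused whole if a number of a shift passes 1 or a number of a turn 1, either way. A call with a gripper value outside its range is refused whole. OPENING is the closure, from 0 (fully open) to 1 (shut), set as the call begins (- or left out, the last holds). The fingers move at their own pace and stop on an object; the grip force is fixed at half the most. Time passes only in rows, so rows that do not move let the fingers close. It gives the time, the measured TCP pose, the force and the opening at its end, in the units of the state.
- telemetry.sense(): the state, without advancing time (a new reading comes with each control period).
- viewer.snapshot(name): name is "scene" or "top" or "wrist"; returns (picture, depth): 480x640x3 uint8, red, green, blue; 480x640 float32, m along the optical axis (not along the pixel's ray), 0 where there is no reading.
- viewer.camera_params(name): a dict with "fx", "fy", "cx", "cy" (pixels), "D" ([k1, k2, p1, p2, k3] as OpenCV has them; the pictures are not rectified), "view" (4x4, takes a point from world to camera coordinates). Camera axes: x right, y down, z forward; pixel columns grow to the right and rows downward; lengths in m; the calibration is good to about 2 mm. A picture is of the moment at which its call begins: read the wrist's pose just before it. camera_params takes no time and is no camera call; for the wrist camera it gives the pose at the moment of the call.
- workorder.close_job(): hands the job in, once; it reports no verdict.
The state is a dict: "clock": time; "joint_positions": joint angles; "joint_velocities": joint speeds; "joint_efforts": joint torques, N m; "eef_pos": TCP position; "eef_rot": TCP orientation; "wrist_force": force on the tool from outside, world axes, zero at the start; "wrist_torque": the same for the moment, N m; "opening": opening from 0.0 (shut) to 1.0 (fully open).
Only numpy, scipy, OpenCV 4.12 (cv2) and the standard library are available. Lean on these libraries where they do the work, as an engineer would, in place of code of your own. Each camera call takes 0.05 s, during which the arm holds its last target.

### The job

Check the grain analyser with its reference standard: first take the yellow-capped cell out of the rack and stand it upright, fully down, in the gap between the analyser's two dark blocks, its windows facing the blocks and the cell let go. Then turn the black dial until its white pointer points at the red index mark. The rack and the blocks each hide one pair of the cell's sides, so stand the cell on the bench on the way and take it again by its other sides; do not tip it over, and leave the other cells and everything else on the bench where they are.

Things in the scene. Friction and masses are not known exactly. Their poses are not given: they have to be found in the camera images.
- cell_yellow_center (a point): Centre (35 mm above the underside) of the reference cell with the yellow cap: rigid upright block, 34 mm along its x, 56 mm along its y, 70 mm tall, about 0.22 kg, grey with a round amber window on each broad face (those across x); the same turned half round. Starts in one of the rack's slots, underside 8 mm above the bench: there only the broad faces can be gripped; in the analyser only the narrow ones
- bay (a point): Centre of the floor of the analyser's gap, 35 mm above the bench, on a pale-blue patch. x runs along the open gap, away from the robot; y from block to block. Blocks: 42 mm apart, 64 mm long, 18 mm thick, 73 mm tall; two stops 6 mm high, 64 mm apart, close the ends along x. A seated cell has its x axis along this y (either way), its centre 35 mm above this point
- dial_grip (a point): Point on the dial's upright axis at the height to grip, 72 mm above the bench. Black skirt of radius 45 mm (top 43 mm above the bench) with a black grip bar 50 mm long (along the pointer), 16 mm wide, top 89 mm above the bench. 165 mm from the bay, on the same 35 mm deck. The analyser's housing (130 mm high) begins 112 mm from the axis, away from the bay
- dial_pointer (a point): Outer end of the white pointer line on the skirt, 44 mm from the dial's axis. Turns with the dial.
- dial (a joint): Angle of the dial, rad, counterclockwise from above; 0 when the pointer points along the bay's x axis (that is not the red mark). It turns either way with no stop on the shortest way to the mark; a light friction (0.05 N m) holds it where it is left. It starts 1.3 rad or more from the mark
- index: Frame on the dial's axis at deck height, z up; its x axis points to the red index mark. It does not move in a run, but the mark's angle differs from run to run.
- index_mark (a point): Inner tip of the red index mark (a red block 18 mm long, 9 mm wide, 7 mm high on the deck), 48 mm from the dial's axis.
- cell_blue_center (a point): Same sealed block, blue cap; a bystander, in another slot of the rack. The point is at its centre; axes as for the yellow one.
- cell_white_center (a point): Same sealed block, white cap; a bystander, in another slot of the rack. The point is at its centre; axes as for the yellow one.
- rack: Fixed grey rack, 60 mm deep (x), 224 mm wide (y); three slots 72 mm apart along y, floor 8 mm above the bench; walls 8 mm thick, top 80 mm above the bench, 4 mm from the cells' narrow faces. Front and rear open but for lips 14 mm above the bench. The origin is the centre of its underside
- bottle: Bystander: loose bottle, radius 22 mm, 110 mm tall, between the rack and the analyser towards the far side. Origin at the underside.
- brush: Bystander: small white-handled brush 170 mm long lying near the robot on the left.
- terminal: Bystander: loose dark hand terminal, 75 by 165 by 22 mm, near the robot on the right. Origin at the underside. The bench around 0.44 m ahead of the base, within 50 mm of the centre line, is kept free.
There are look-alikes about, which are no part of the job. What is shaped like the part that bears cell_yellow_center but brown or turquoise is not meant.

How it is judged:
On the way, in this order (a step that is already met when the one before it is completed fails the run):
1. the yellow cell stands fully down in the analyser's gap, let go (x of cell_yellow_center in the frame of bay between -0.006 and 0.006 m and y of cell_yellow_center in the frame of bay between -0.006 and 0.006 m and z of cell_yellow_center in the frame of bay between 0.03 and 0.039 m and angle between cell_yellow_center's own z axis and vertical below 0.08 rad and angle between the x axis of cell_yellow_center and the y axis of bay, either way round below 0.2 rad and contact force between the fingers and cell_yellow below 0.1 N), for 0.2 s.
2. the dial's pointer stands at the red mark (y of dial_pointer in the frame of index between -0.0045 and 0.0045 m and x of dial_pointer in the frame of index above 0.03 m), for 0.2 s.
At the end, for the whole second after the job is handed in: The yellow cell stands upright on the floor of the analyser's gap (centre within 6 mm of the gap's centre, within 0.08 rad of upright, windows within 0.2 rad of facing the blocks) and the dial's pointer is within 4.5 mm sideways (about 0.1 rad) of the line to the red index mark, the dial at rest (all of step 2 and x of cell_yellow_center in the frame of bay between -0.006 and 0.006 m and y of cell_yellow_center in the frame of bay between -0.006 and 0.006 m and z of cell_yellow_center in the frame of bay between 0.03 and 0.039 m and angle between cell_yellow_center's own z axis and vertical below 0.08 rad and angle between the x axis of cell_yellow_center and the y axis of bay, either way round below 0.2 rad and velocity of joint dial between -0.05 and 0.05 rad/s); the robot touches nothing.
It fails at once if another cell was moved more than 15 mm (distance of any of cell_blue_center, cell_white_center from where it was at the start of the episode above 0.015 m).
It fails at once if the yellow cell was tipped over (angle between cell_yellow_center's own z axis and vertical above 0.9 rad).
It fails at once if the bottle, brush or terminal was moved more than 30 mm (distance of any of bottle, brush, terminal from where it was at the start of the episode above 0.03 m).
It also fails if it takes over 72 s, if anything falls off the work surface, if the arm or the gripper's body presses on something with over 40 N, if the wrist force passes 120 N, or if a joint passes its speed limit or range.

## Working session

There is one attempt and no reset: what is moved stays moved. The work goes in short steps, Python scripts to look and compute and a shell command to move; the robot and the scene stay as the last step left them, time stands still between calls to the robot, and variables do not carry over. Pictures are saved under pics/ and viewed, and the job is handed in when it is done.

```bash
mkdir -p pics; ls
python3 - <<'E'
from rig import telemetry, viewer, workorder, robot
import cv2,numpy as np
s=telemetry.sense(); print(s)
for n in ["scene","top"]:
    p,d=viewer.snapshot(n); cv2.imwrite(f"pics/{n}0.png",p[:,:,::-1]); np.savez(f"{n}0.npz",p=p,d=d)
    print(n,viewer.camera_params(n))
E
```

```text
pics
{'clock': 0.0, 'joint_positions': array([ 1.11696735,  0.39918018,  0.04502385,  1.53789912, -0.01872886,
        1.20685636, -0.0507224 ]), 'joint_velocities': array([-0.00071058,  0.0010361 , -0.00176144, -0.00069629, -0.00011231,
       -0.00017783,  0.00058921]), 'joint_efforts': array([-5.85011658e-04, -4.75124216e+01,  1.36497080e+00, -2.54224491e+01,
        1.17994155e-02,  9.60053585e-03,  1.50526529e-05]), 'eef_pos': array([ 0.22564491, -0.60890496,  0.23026236]), 'eef_rot': array([ 2.02851864,  0.3658142 , -2.02942444]), 'wrist_force': array([-0.6967937 , -0.323279  , -0.64518208]), 'wrist_torque': array([ 0.02201521, -0.04499932,  0.01826253]), 'opening': 0.9970833453041448}
scene {'fx': 536.5780087551346, 'fy': 536.5780087551346, 'cx': 316.5029550071825, 'cy': 243.74445177553045, 'D': array([0.05029068, 0.        , 0.        , 0.        , 0.        ]), 'view': array([[ 0.79803871,  0.60258876,  0.00458271, -0.45297467],
       [ 0.50687704, -0.66713124, -0.54590437, -0.18140279],
       [-0.32589857,  0.43797569, -0.83783496,  1.61665414],
       [ 0.        ,  0.        ,  0.        ,  1.        ]])}
top {'fx': 545.9173425596023, 'fy': 545.9173425596023, 'cx': 315.38228459233864, 'cy': 246.09878382081078, 'D': array([0.05570941, 0.        , 0.        , 0.        , 0.        ]), 'view': array([[-0.01044609, -0.99992997, -0.00556154,  0.04663234],
       [-0.98292503,  0.01128994, -0.18365979,  0.49705777],
       [ 0.18370972,  0.00354805, -0.98297413,  1.35547257],
       [ 0.        ,  0.        ,  0.        ,  1.        ]])}
```

View pics/scene0.png

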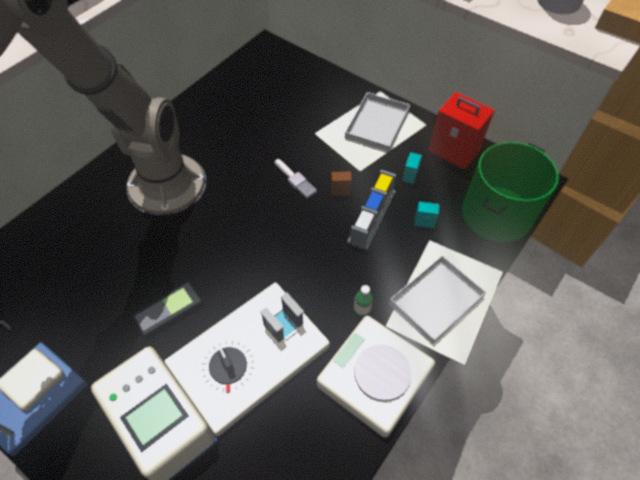

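View pics/top0.png

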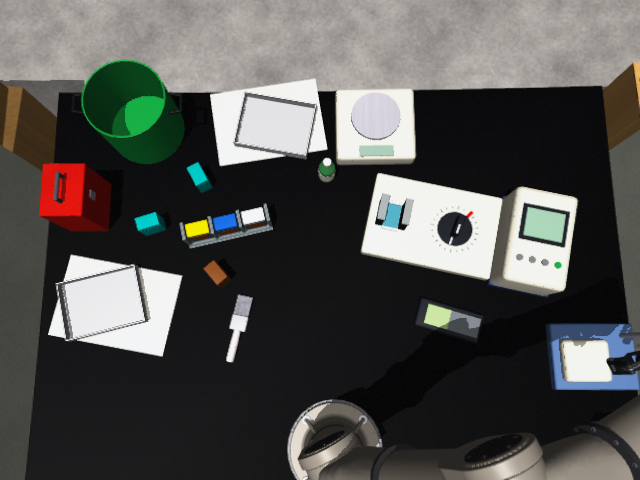

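```bash
cat > h.py <<'E'
from rig import telemetry, viewer, workorder, robot
import cv2,numpy as np
from scipy.spatial.transform import Rotation as R
def ray(c,uv):
    K=np.array([[c['fx'],0,c['cx']],[0,c['fy'],c['cy']],[0,0,1]])
    q=cv2.undistortPoints(np.array(uv,float).reshape(-1,1,2),K,c['D']).reshape(-1,2)
    return np.c_[q,np.ones(len(q))]
def plane(c,uv,z):
    V=c['view'];Rm=V[:3,:3];o=-Rm.T@V[:3,3]
    d=ray(c,uv)@Rm
    return o+d*((z-o[2])/d[:,2])[:,None]
def proj(c,P):
    P=np.atleast_2d(P).astype(float);V=c['view']
    K=np.array([[c['fx'],0,c['cx']],[0,c['fy'],c['cy']],[0,0,1]])
    return cv2.projectPoints(P,cv2.Rodrigues(V[:3,:3])[0],V[:3,3],K,c['D'])[0].reshape(-1,2)
def depthpts(c,d,uv):
    V=c['view'];Rm=V[:3,:3]
    uv=np.array(uv,int).reshape(-1,2)
    q=ray(c,uv)*d[uv[:,1],uv[:,0]][:,None]
    return (q-V[:3,3])@Rm
def cen(mask,minA=15):
    n,l,st,ce=cv2.connectedComponentsWithStats(mask.astype(np.uint8))
    return [(ce[i],st[i,4],l==i) for i in range(1,n) if st[i,4]>=minA]
def rect(c,m,z):
    ct=max(cv2.findContours(m.astype(np.uint8),cv2.RETR_EXTERNAL,cv2.CHAIN_APPROX_NONE)[0],key=len)
    w=plane(c,ct.reshape(-1,2),z)[:,:2]
    (x,y),(a,b),an=cv2.minAreaRect((w*1000).astype(np.float32))
    return x/1000,y/1000,a,b,an
E
python3 - <<'E'
from h import *
for n in ["top","scene"]:
    f=np.load(f"{n}0.npz");p=f['p'];d=f['d'];c=viewer.camera_params(n)
    hsv=cv2.cvtColor(p,cv2.COLOR_RGB2HSV);H,S,V=[hsv[...,i].astype(int) for i in range(3)]
    for name,m,z in [("yellow",(abs(H-28)<5)&(S>180)&(V>120),.078),("blue",(abs(H-111)<7)&(S>180)&(V>100),.078),("red",((H<6)|(H>174))&(S>170)&(V>120),.042),("patch",(abs(H-98)<10)&(S>60)&(S<190)&(V>100),.035)]:
        for ce,a,mm in cen(m,12):
            w=plane(c,ce,z)[0]
            print(n,name,ce.round(1),a,w.round(4),np.round(rect(c,mm,z),3))
    g=cv2.resize(p[150:280,170:530] if n=="top" else p[160:420,160:450],None,fx=2.2,fy=2.2,interpolation=cv2.INTER_CUBIC)
    cv2.imwrite(f"pics/{n}_z.png",g[:,:,::-1])
E
```

```text
top yellow [196.4 228.1] 312 [0.5413 0.3403 0.078 ] [ 0.541  0.34  35.641 56.776 12.885]
top blue [224.5 221.7] 313 [0.5569 0.2701 0.078 ] [ 0.557  0.27  35.75  56.76  12.772]
top red [ 62.1 189.8] 2102 [0.6547 0.6982 0.042 ] [  0.656   0.699 109.129 143.043  89.71 ]
top red [469.2 213.9] 14 [ 0.5786 -0.3578  0.042 ] [ 0.579 -0.358  3.607 16.938 43.96 ]
top patch [392.2 215.5] 335 [ 0.5786 -0.1601  0.035 ] [ 0.579 -0.16  39.611 62.663 74.824]
scene yellow [383.2 182.1] 197 [0.5462 0.3412 0.078 ] [ 0.546  0.342 37.213 55.046 12.979]
scene blue [374.1 200.3] 158 [0.5621 0.2715 0.078 ] [ 0.563  0.272 31.376 50.302 15.041]
scene red [466.1 111.6] 972 [0.5845 0.7719 0.042 ] [5.82000e-01 7.77000e-01 1.43733e+02 1.11989e+02 4.30000e-02]
scene patch [285.3 323.3] 260 [ 0.5849 -0.1515  0.035 ] [ 0.58  -0.156 41.431 60.485 75.427]
```

Run:
```python
import cv2,numpy as np
p=np.load("top0.npz")['p']
cv2.imwrite("pics/a1.png",cv2.resize(p[170:290,360:520],None,fx=5,fy=5,interpolation=cv2.INTER_CUBIC)[:,:,::-1])
cv2.imwrite("pics/a2.png",cv2.resize(p[190:270,170:290],None,fx=6,fy=6,interpolation=cv2.INTER_CUBIC)[:,:,::-1])
```

```text
(no output)
```

View pics/a1.png

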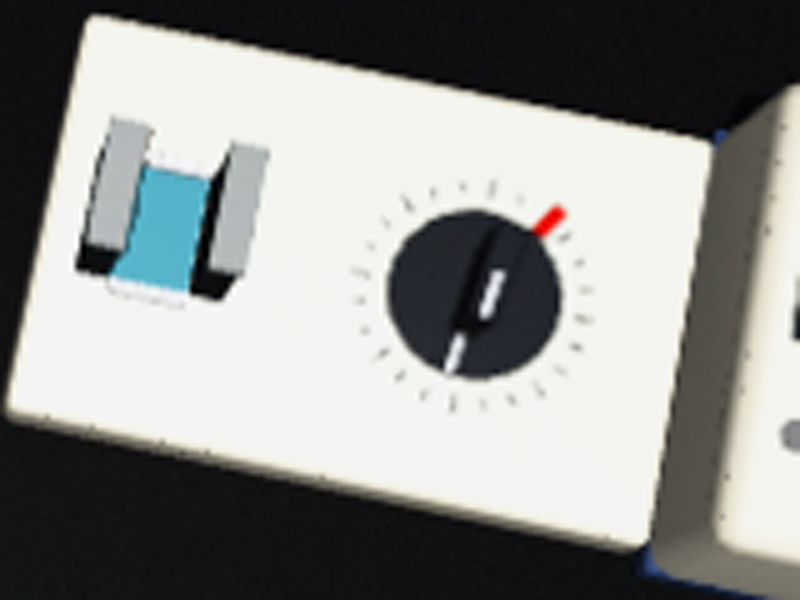

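View pics/a2.png

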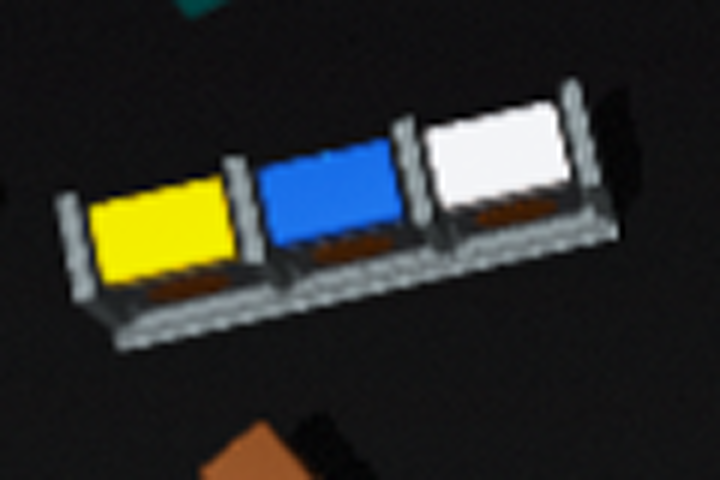

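```bash
python3 - <<'E'
from h import *
f=np.load("top0.npz");p=f['p'];d=f['d'];c=viewer.camera_params("top")
hsv=cv2.cvtColor(p,cv2.COLOR_RGB2HSV);H,S,V=[hsv[...,i].astype(int) for i in range(3)]
sub=np.zeros(V.shape,bool);sub[185:235,370:418]=1
for ce,a,mm in cen(sub&(V>120)&(V<200)&(S<40),40):
    uv=ce.astype(int); print("block",ce.round(1),a,plane(c,ce,.108).round(4),np.round(rect(c,mm,.108),3),depthpts(c,d,uv).round(3))
sub[:]=0;sub[205:250,433:477]=1
for ce,a,mm in cen(sub&(V<70),40):
    print("skirt",ce.round(1),a,plane(c,ce,.043).round(4),np.round(rect(c,mm,.043),3))
for ce,a,mm in cen(sub&(S<60)&(V>150),4):
    print("white",ce.round(1),a,plane(c,ce,.043).round(4),plane(c,ce,.089).round(4),depthpts(c,d,ce.astype(int)).round(3))
T=R.from_rotvec(telemetry.sense()['eef_rot']).as_matrix();print(T.round(3))
E
python3 - <<'E'
import sys;sys.path.insert(0,'.')
from h import *
p=np.load("scene0.npz")['p']
cv2.imwrite("pics/a3.png",cv2.resize(p[280:400,190:340],None,fx=5,fy=5,interpolation=cv2.INTER_CUBIC)[:,:,::-1])
E
```

```text
block [383.  205.9] 207 [[ 0.5856 -0.128   0.108 ]] [ 0.585 -0.127 24.414 64.847 72.274] [[ 0.587 -0.128  0.112]]
block [407.2 211.2] 191 [[ 0.5711 -0.1872  0.108 ]] [ 0.57  -0.186 19.805 66.999 76.759] [[ 0.572 -0.187  0.109]]
skirt [454.4 228.1] 811 [[ 0.5413 -0.3174  0.043 ]] [ 0.541 -0.317 84.457 84.507 17.961]
white [454.2 226.3] 1044 [[ 0.5459 -0.3172  0.043 ]] [[ 0.5357 -0.3054  0.089 ]] [[ 0.54  -0.309  0.073]]
white [458. 228.] 21 [[ 0.5413 -0.3266  0.043 ]] [[ 0.5313 -0.3145  0.089 ]] [[ 0.532 -0.315  0.088]]
[[-0.001  0.347 -0.938]
 [ 0.002 -0.938 -0.347]
 [-1.    -0.002  0.   ]]
```

View pics/a3.png

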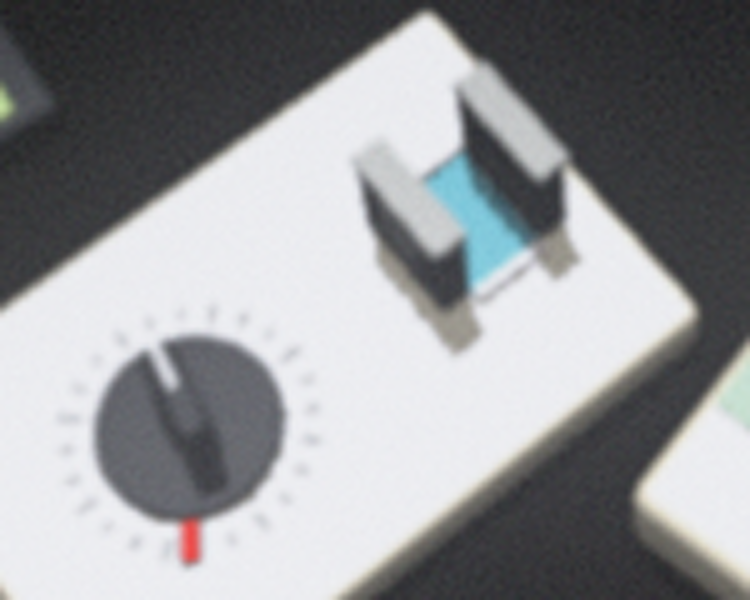

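```bash
cat >> h.py <<'E'
def yaw():
    T=R.from_rotvec(telemetry.sense()['eef_rot']).as_matrix(); return np.degrees(np.arctan2(T[1,1],T[0,1]))
def go(pos,yawdeg,step=38.,down=True,n=None):
    """rows (tool axes/units) from present pose to TCP pos with jaw yaw (deg, mod 180), tool down"""
    s=telemetry.sense();T=R.from_rotvec(s['eef_rot']).as_matrix();p0=s['eef_pos']
    y0=np.degrees(np.arctan2(T[1,1],T[0,1]))
    y1=y0+((yawdeg-y0+90)%180-90)
    a=np.radians(y1);Ty=np.array([np.cos(a),np.sin(a),0]);Tx=np.array([0,0,-1.]);G=np.c_[Tx,Ty,np.cross(Tx,Ty)]
    rv=R.from_matrix(T.T@G).as_rotvec()
    D=np.array(pos)-p0
    n=n or int(np.ceil(max(np.linalg.norm(D)*1000/step,np.degrees(np.linalg.norm(rv))/8,1)))
    print("from",p0.round(4),"yaw",y0.round(2),"to",np.round(pos,4),"yaw",round(y1,2),"d(mm) tool",(T.T@D*1000).round(1),"turn deg",np.degrees(rv).round(2),"n",n)
    rows=[]
    for i in range(n):
        Ti=T@R.from_rotvec(rv*i/n).as_matrix()
        rows.append(list((Ti.T@D/n/.04).round(2)+0)+list((np.degrees(rv)/n/8).round(2)+0))
    for i in range(0,n,10): print([[float(v) for v in r] for r in rows[i:i+10]])
E
python3 -c "
from h import *
go([0.5,-0.15,0.25],-30)"
```

```text
from [ 0.2256 -0.609   0.2304] yaw -69.67 to [ 0.5  -0.15  0.25] yaw -30.0 d(mm) tool [ -19.1 -335.1 -416.7] turn deg [-3.967e+01 -3.000e-02  1.000e-01] n 15
[[-0.03, -0.56, -0.69, -0.33, 0.0, 0.0], [-0.03, -0.53, -0.72, -0.33, 0.0, 0.0], [-0.03, -0.49, -0.74, -0.33, 0.0, 0.0], [-0.03, -0.46, -0.76, -0.33, 0.0, 0.0], [-0.03, -0.42, -0.79, -0.33, 0.0, 0.0], [-0.03, -0.38, -0.8, -0.33, 0.0, 0.0], [-0.03, -0.35, -0.82, -0.33, 0.0, 0.0], [-0.03, -0.31, -0.84, -0.33, 0.0, 0.0], [-0.03, -0.27, -0.85, -0.33, 0.0, 0.0], [-0.03, -0.23, -0.86, -0.33, 0.0, 0.0]]
[[-0.03, -0.19, -0.87, -0.33, 0.0, 0.0], [-0.03, -0.15, -0.88, -0.33, 0.0, 0.0], [-0.03, -0.11, -0.88, -0.33, 0.0, 0.0], [-0.03, -0.07, -0.89, -0.33, 0.0, 0.0], [-0.03, -0.03, -0.89, -0.33, 0.0, 0.0]]
```

```bash
python3 -m pendant '[[-0.05,-0.55,-0.7,-0.33,0,0],[-0.05,-0.53,-0.72,-0.33,0,0],[-0.05,-0.5,-0.74,-0.33,0,0],[-0.05,-0.46,-0.76,-0.33,0,0],[-0.05,-0.42,-0.8,-0.33,0,0],[0,-0.38,-0.8,-0.33,0,0],[0,-0.35,-0.82,-0.33,0,0],[0,-0.3,-0.84,-0.33,0,0]]' 0
python3 - <<'E'
from h import *
print(telemetry.sense()['joint_positions'].round(2))
c=viewer.camera_params("wrist");p,d=viewer.snapshot("wrist");cv2.imwrite("pics/w1.png",p[:,:,::-1])
np.savez("w1.npz",p=p,d=d,view=c['view']);print(c)
go([0.56,-0.2,0.25],-13)
E
```

```text
clock: 1.1
eef_pos: [0.3718, -0.3568, 0.2365]
eef_rot: [1.796, 0.695, -1.803]
wrist_force: [-0.1, 0.0, 0.5]
opening: 0.996
[ 0.82  0.16 -0.16  1.84  0.03  1.15 -0.19]
{'fx': 363.75884575470906, 'fy': 363.75884575470906, 'cx': 321.09485892472804, 'cy': 244.06888068169897, 'D': array([-0.00361695,  0.        ,  0.        ,  0.        ,  0.        ]), 'view': array([[ 0.6664417 , -0.7455059 , -0.0087408 , -0.51163203],
       [-0.7064063 , -0.63515118,  0.31236694, -0.00757106],
       [-0.23842313, -0.2019998 , -0.94992131,  0.40214613],
       [ 0.        ,  0.        ,  0.        ,  1.        ]])}
from [ 0.3754 -0.3512  0.2366] yaw -47.75 to [ 0.56 -0.2   0.25] yaw -13.0 d(mm) tool [ -12.7   12.  -238.3] turn deg [-34.75  -0.38   0.54] n 7
[[-0.05, 0.04, -0.85, -0.62, -0.01, 0.01], [-0.05, 0.12, -0.84, -0.62, -0.01, 0.01], [-0.05, 0.19, -0.83, -0.62, -0.01, 0.01], [-0.05, 0.26, -0.81, -0.62, -0.01, 0.01], [-0.05, 0.33, -0.79, -0.62, -0.01, 0.01], [-0.05, 0.4, -0.75, -0.62, -0.01, 0.01], [-0.05, 0.46, -0.72, -0.62, -0.01, 0.01]]
```

View pics/w1.png

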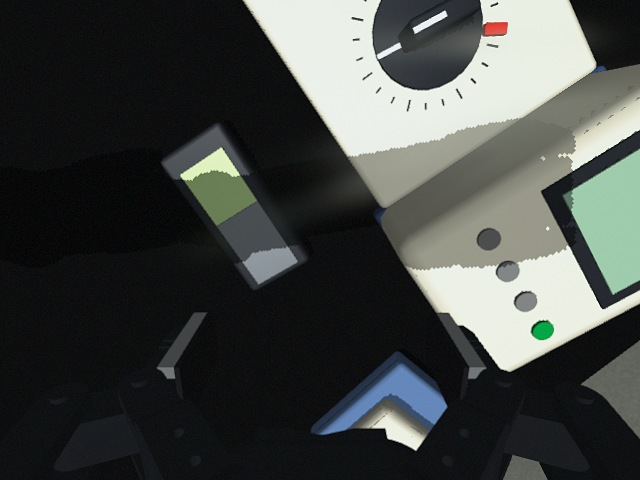

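```bash
python3 -c "
from h import *
c=viewer.camera_params('wrist');V=c['view'];T=R.from_rotvec(telemetry.sense()['eef_rot']).as_matrix()
print(T.T@(-V[:3,:3].T@V[:3,3]-telemetry.sense()['eef_pos']))
go([0.56,-0.27,0.28],-13)"
```

```text
[-0.14342307 -0.0001758  -0.07891993]
from [ 0.3754 -0.3512  0.2366] yaw -47.75 to [ 0.56 -0.27  0.28] yaw -13.0 d(mm) tool [ -43.5   63.5 -191.4] turn deg [-34.75  -0.38   0.54] n 6
[[-0.18, 0.26, -0.8, -0.72, -0.01, 0.01], [-0.18, 0.34, -0.77, -0.72, -0.01, 0.01], [-0.18, 0.42, -0.73, -0.72, -0.01, 0.01], [-0.18, 0.49, -0.68, -0.72, -0.01, 0.01], [-0.18, 0.56, -0.63, -0.72, -0.01, 0.01], [-0.18, 0.62, -0.57, -0.72, -0.01, 0.01]]
```

```bash
python3 -m pendant '[[-0.2,0.35,-0.7,-0.72,0,0],[-0.2,0.42,-0.65,-0.72,0,0],[-0.2,0.5,-0.6,-0.72,0,0],[-0.2,0.55,-0.55,-0.72,0,0],[-0.2,0.6,-0.45,-0.72,0,0],[-0.2,0.65,-0.4,-0.72,0,0],[0,0,0,0,0,0]]'
python3 - <<'E'
from h import *
c=viewer.camera_params("wrist");p,d=viewer.snapshot("wrist");cv2.imwrite("pics/w2.png",p[:,:,::-1])
np.savez("w2.npz",p=p,d=d,view=c['view'])
E
```

```text
clock: 2.02
eef_pos: [0.5583, -0.3019, 0.2815]
eef_rot: [1.366, 1.122, -1.365]
wrist_force: [-1.1, -0.9, -0.8]
opening: 0.999
```

View pics/w2.png

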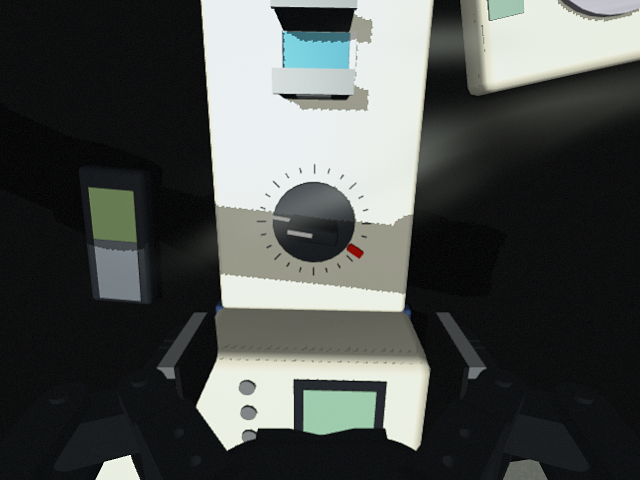

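Run:
```python
from h import *
f=np.load("w2.npz");p=f['p'];d=f['d'];c=viewer.camera_params("wrist");c['view']=f['view']
hsv=cv2.cvtColor(p,cv2.COLOR_RGB2HSV);H,S,V=[hsv[...,i].astype(int) for i in range(3)]
def reg(r0,r1,c0,c1):
    s=np.zeros(V.shape,bool);s[r0:r1,c0:c1]=1;return s
for ce,a,mm in cen(reg(20,75,275,360)&(H>85)&(H<105)&(S>70)&(V>100),100):
    print("patch",ce.round(1),a,plane(c,ce,.035).round(4),np.round(rect(c,mm,.035),3))
for ce,a,mm in cen(reg(60,105,260,365)&(S<25)&(V>150)&(V<215),300):
    print("block",ce.round(1),a,plane(c,ce,.108).round(4),np.round(rect(c,mm,.108),3),depthpts(c,d,ce.astype(int)).round(3))
for ce,a,mm in cen(reg(175,270,265,362)&(V<75),1000):
    ct=max(cv2.findContours(mm.astype(np.uint8),0,cv2.CHAIN_APPROX_NONE)[0],key=len).reshape(-1,2)
    w=plane(c,cv2.convexHull(ct).reshape(-1,2),.043); (x,y),r=cv2.minEnclosingCircle((w[:,:2]*1000).astype(np.float32))
    print("skirt",ce,a,x,y,r)
for ce,a,mm in cen(reg(235,265,340,372)&((H<8)|(H>172))&(S>120)&(V>60),20):
    print("red",ce.round(1),a,plane(c,ce,.042).round(4),np.round(rect(c,mm,.042),3))
for ce,a,mm in cen(reg(205,250,270,320)&(S<60)&(V>95)&(V<200),10):
    print("white",ce.round(1),a,plane(c,ce,.043).round(4),plane(c,ce,.089).round(4),depthpts(c,d,ce.astype(int)).round(3), rect(c,mm,.043))
cv2.imwrite("pics/w2z.png",cv2.resize(p[165:275,255:375],None,fx=5,fy=5,interpolation=cv2.INTER_CUBIC)[:,:,::-1])
```

```text
patch [315.7  49.7] 2364 [[ 0.5806 -0.1523  0.035 ]] [ 0.58  -0.153 31.245 64.061 77.856]
block [331.3  81.3] 1180 [[ 0.5871 -0.1911  0.108 ]] [ 0.577 -0.189 18.489 61.466 77.933] [[ 0.587 -0.191  0.109]]
skirt [316.80189366 236.39111435] 2746 542.2268676757812 -319.05780029296875 44.161094665527344
red [354.5 250.4] 128 [[ 0.5803 -0.3584  0.042 ]] [ 0.58  -0.358  9.045 18.755 42.196]
white [297.7 209. ] 370 [[ 0.5291 -0.2997  0.043 ]] [[ 0.5347 -0.2909  0.089 ]] [[ 0.529 -0.299  0.044]] (0.5287967529296875, -0.300187255859375, 9.832393646240234, 46.2964973449707, 78.1944808959961)
white [275.5 230.9] 300 [[ 0.4999 -0.3184  0.043 ]] [[ 0.509  -0.3073  0.089 ]] [[ 0.5   -0.317  0.044]] (0.5048225402832032, -0.3186511535644531, 44.35506057739258, 21.65426254272461, 75.61885833740234)
white [299.  233.5] 120 [[ 0.5244 -0.3266  0.043 ]] [[ 0.5306 -0.3145  0.089 ]] [[ 0.531 -0.314  0.09 ]] (0.5244488525390625, -0.3265917663574219, 5.253002166748047, 27.09506607055664, 68.42266082763672)
```

View pics/w2z.png

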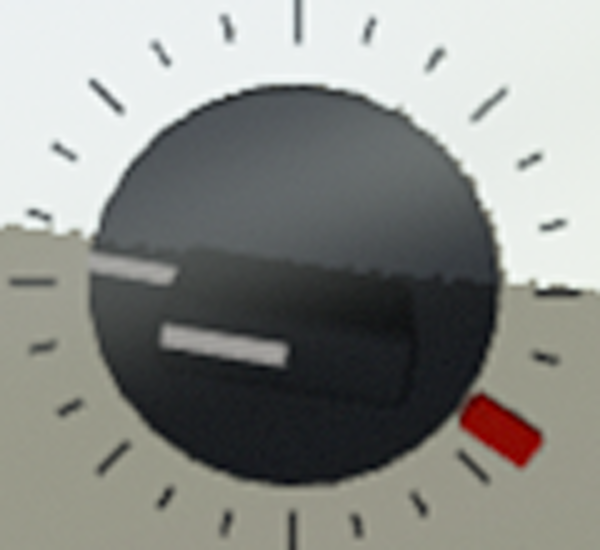

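```bash
python3 -c "
from h import *
print(telemetry.sense()['joint_positions'].round(2))
go([0.54,0.32,0.25],12.6)"
```

```text
[ 0.67  0.36 -0.31  1.49  0.1   1.33  0.13]
from [ 0.5566 -0.303   0.281 ] yaw -12.14 to [0.54 0.32 0.25] yaw 12.6 d(mm) tool [  39.7 -146.7 -605.2] turn deg [-24.74  -0.79   0.73] n 17
[[0.06, -0.22, -0.89, -0.18, -0.01, 0.01], [0.06, -0.19, -0.9, -0.18, -0.01, 0.01], [0.06, -0.17, -0.9, -0.18, -0.01, 0.01], [0.06, -0.15, -0.9, -0.18, -0.01, 0.01], [0.05, -0.12, -0.91, -0.18, -0.01, 0.01], [0.05, -0.1, -0.91, -0.18, -0.01, 0.01], [0.05, -0.08, -0.91, -0.18, -0.01, 0.01], [0.05, -0.06, -0.91, -0.18, -0.01, 0.01], [0.05, -0.03, -0.92, -0.18, -0.01, 0.01], [0.05, -0.01, -0.92, -0.18, -0.01, 0.01]]
[[0.05, 0.01, -0.92, -0.18, -0.01, 0.01], [0.05, 0.04, -0.92, -0.18, -0.01, 0.01], [0.05, 0.06, -0.91, -0.18, -0.01, 0.01], [0.05, 0.08, -0.91, -0.18, -0.01, 0.01], [0.05, 0.11, -0.91, -0.18, -0.01, 0.01], [0.05, 0.13, -0.91, -0.18, -0.01, 0.01], [0.05, 0.15, -0.9, -0.18, -0.01, 0.01]]
```

```bash
python3 -m pendant '[[0.05,-0.22,-0.9,-0.2,0,0],[0.05,-0.2,-0.9,-0.2,0,0],[0.05,-0.18,-0.9,-0.2,0,0],[0.05,-0.15,-0.9,-0.2,0,0],[0.05,-0.12,-0.9,-0.2,0,0],[0.05,-0.1,-0.9,-0.2,0,0],[0.05,-0.08,-0.9,-0.2,0,0],[0.05,-0.05,-0.9,-0.2,0,0],[0.05,-0.03,-0.9,-0.2,0,0],[0.05,0,-0.9,-0.2,0,0]]' && python3 -c "
from h import *
print(telemetry.sense()['joint_positions'].round(2))
go([0.54,0.32,0.25],12.6)"
```

```text
clock: 3.32
eef_pos: [0.5345, 0.062, 0.2601]
eef_rot: [1.165, 1.255, -1.184]
wrist_force: [0.0, -0.2, 0.0]
opening: 1.001
[ 0.28  0.22 -0.55  1.74  0.11  1.24 -0.25]
from [0.5345 0.062  0.2601] yaw 2.99 to [0.54 0.32 0.25] yaw 12.6 d(mm) tool [  11.5   19.2 -257.3] turn deg [-9.62 -0.52  1.27] n 7
[[0.04, 0.07, -0.92, -0.17, -0.01, 0.02], [0.04, 0.09, -0.92, -0.17, -0.01, 0.02], [0.04, 0.11, -0.91, -0.17, -0.01, 0.02], [0.04, 0.13, -0.91, -0.17, -0.01, 0.02], [0.04, 0.16, -0.91, -0.17, -0.01, 0.02], [0.04, 0.18, -0.9, -0.17, -0.01, 0.02], [0.04, 0.2, -0.9, -0.17, -0.01, 0.02]]
```

```bash
python3 -m pendant '[[0.05,0.07,-0.92,-0.18,0,0.02],[0.05,0.09,-0.92,-0.18,0,0.02],[0.05,0.11,-0.91,-0.18,0,0.02],[0.05,0.13,-0.91,-0.18,0,0.02],[0.05,0.16,-0.9,-0.18,0,0.02],[0.05,0.18,-0.9,-0.18,0,0.02],[0.05,0.18,-0.5,-0.18,0,0],[0,0,0,0,0,0]]'
python3 - <<'E'
from h import *
print(telemetry.sense()['joint_positions'].round(2))
c=viewer.camera_params("wrist");p,d=viewer.snapshot("wrist");cv2.imwrite("pics/w3.png",p[:,:,::-1])
np.savez("w3.npz",p=p,d=d,view=c['view'])
hsv=cv2.cvtColor(p,cv2.COLOR_RGB2HSV);H,S,V=[hsv[...,i].astype(int) for i in range(3)]
for name,m,z in [("yellow",(abs(H-28)<6)&(S>150)&(V>60),.078),("blue",(abs(H-111)<8)&(S>150)&(V>60),.078)]:
  for ce,a,mm in cen(m,200):
    print(name,ce.round(1),a,plane(c,ce,z).round(4),np.round(rect(c,mm,z),3),depthpts(c,d,ce.astype(int)).round(3))
go([0.54,0.34,0.2],12.6)
E
```

```text
clock: 4.32
eef_pos: [0.5364, 0.3101, 0.2445]
eef_rot: [1.034, 1.317, -1.042]
wrist_force: [0.3, -1.1, -0.9]
opening: 0.999
[-0.09  0.4  -0.67  1.58  0.25  1.26 -0.57]
yellow [339.  186.8] 2633 [[0.5422 0.342  0.078 ]] [ 0.542  0.341 33.771 56.699 12.702] [[0.542 0.343 0.079]]
blue [336.9 264.3] 2197 [[0.5577 0.273  0.078 ]] [ 0.558  0.272 33.322 57.883 13.207] [[0.557 0.273 0.079]]
from [0.5367 0.3088 0.2445] yaw 13.17 to [0.54 0.34 0.2 ] yaw 12.6 d(mm) tool [ 44.5  10.7 -29.6] turn deg [ 0.57 -0.1   0.46] n 2
[[0.56, 0.13, -0.37, 0.04, -0.01, 0.03], [0.56, 0.13, -0.37, 0.04, -0.01, 0.03]]
```

View pics/w3.png

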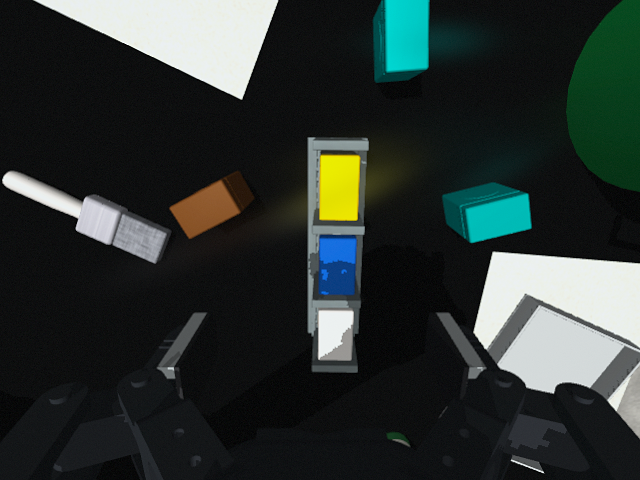

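```bash
python3 -m pendant '[[0,0.13,-0.42,0,0,0.02],[0,0.13,-0.42,-0.04,0,0.02],[0.9,0,0,0,0,0],[0.9,0,0,0,0,0],[0.6,0,0,0,0,0],[0,0,0,0,0,0]]'
python3 - <<'E'
from h import *
go([0.542,0.342,0.03],12.7)
E
```

```text
clock: 5.12
eef_pos: [0.5422, 0.3458, 0.1474]
eef_rot: [1.04, 1.309, -1.036]
wrist_force: [0.4, -0.7, -0.4]
opening: 1.001
from [0.5422 0.3458 0.1474] yaw 13.19 to [0.542 0.342 0.03 ] yaw 12.7 d(mm) tool [117.4  -1.4   3.8] turn deg [ 0.49 -0.09 -0.13] n 4
[[0.73, -0.01, 0.02, 0.02, 0.0, 0.0], [0.73, -0.01, 0.02, 0.02, 0.0, 0.0], [0.73, -0.01, 0.02, 0.02, 0.0, 0.0], [0.73, -0.01, 0.02, 0.02, 0.0, 0.0]]
```

```bash
python3 -m pendant '[[0.6,-0.03,0.1,0.06,0,0],[0.6,0,0,0,0,0],[0.6,0,0,0,0,0],[0.6,0,0,0,0,0],[0,0,0,0,0,0]]'
python3 - <<'E'
from h import *
go([0.542,0.342,0.03],12.7)
E
```

```text
clock: 5.75
eef_pos: [0.5479, 0.3473, 0.057]
eef_rot: [1.058, 1.301, -1.032]
wrist_force: [1.6, -0.4, -0.1]
opening: 0.996
from [0.5479 0.3473 0.057 ] yaw 12.61 to [0.542 0.342 0.03 ] yaw 12.7 d(mm) tool [26.8 -7.3  4. ] turn deg [-0.08 -0.36 -0.85] n 1
[[0.67, -0.18, 0.1, -0.01, -0.05, -0.11]]
```

```bash
python3 -m pendant '[[0.2,-0.18,0.1,0,-0.05,-0.11],[0.3,0,0,0,0,0],[0.1,0,0,0,0,0]]'
python3 - <<'E'
from h import *
go([0.542,0.342,0.03],12.7)
E
```

```text
clock: 6.12
eef_pos: [0.5439, 0.3435, 0.0356]
eef_rot: [1.049, 1.303, -1.042]
wrist_force: [0.4, 0.7, 0.1]
opening: 1.0
from [0.5439 0.3435 0.0356] yaw 12.59 to [0.542 0.342 0.03 ] yaw 12.7 d(mm) tool [ 5.6 -2.2  1.1] turn deg [-0.11 -0.06 -0.26] n 1
[[0.14, -0.05, 0.03, -0.01, -0.01, -0.03]]
```

Position is right; close on the broad faces.

```bash
python3 -m pendant '[[0.12,-0.05,0.03,0,0,-0.03],[0,0,0,0,0,0]]' && python3 -m pendant '[[0,0,0,0,0,0],[0,0,0,0,0,0],[0,0,0,0,0,0],[0,0,0,0,0,0],[0,0,0,0,0,0]]' 1 && python3 -m pendant '[[0,0,0,0,0,0],[0,0,0,0,0,0],[0,0,0,0,0,0]]'
```

```text
clock: 6.38
eef_pos: [0.5421, 0.3418, 0.0304]
eef_rot: [1.047, 1.306, -1.045]
wrist_force: [-0.6, -0.5, -0.7]
opening: 0.999
clock: 7.0
eef_pos: [0.5426, 0.3423, 0.0312]
eef_rot: [1.048, 1.305, -1.044]
wrist_force: [0.3, 0.0, -0.0]
opening: 0.392
clock: 7.38
eef_pos: [0.5426, 0.3422, 0.0311]
eef_rot: [1.048, 1.305, -1.044]
wrist_force: [-0.3, -0.1, 0.5]
opening: 0.387
```

```bash
python3 -m pendant '[[-0.3,0,0,0,0,0],[-0.7,0,0,0,0,0],[-0.8,0,0,0,0,0],[-0.8,0,0,0,0,0],[-0.8,0,0,0,0,0],[-0.5,0,0,0,0,0],[0,0,0,0,0,0]]'
python3 - <<'E'
from h import *
c=viewer.camera_params("wrist");p,d=viewer.snapshot("wrist");cv2.imwrite("pics/w4.png",p[:,:,::-1])
go([0.46,0.0,0.18],0)
E
```

```text
clock: 8.25
eef_pos: [0.5412, 0.3414, 0.1944]
eef_rot: [1.046, 1.306, -1.045]
wrist_force: [0.2, -0.4, -1.0]
opening: 0.393
from [0.5406 0.3409 0.1932] yaw 12.65 to [0.46 0.   0.18] yaw -0.0 d(mm) tool [  13.5 -153.3  315. ] turn deg [1.265e+01 1.000e-02 1.100e-01] n 10
[[0.03, -0.38, 0.79, 0.16, 0.0, 0.0], [0.03, -0.37, 0.8, 0.16, 0.0, 0.0], [0.03, -0.35, 0.8, 0.16, 0.0, 0.0], [0.03, -0.33, 0.81, 0.16, 0.0, 0.0], [0.03, -0.31, 0.82, 0.16, 0.0, 0.0], [0.03, -0.29, 0.82, 0.16, 0.0, 0.0], [0.03, -0.28, 0.83, 0.16, 0.0, 0.0], [0.03, -0.26, 0.84, 0.16, 0.0, 0.0], [0.03, -0.24, 0.84, 0.16, 0.0, 0.0], [0.03, -0.22, 0.85, 0.16, 0.0, 0.0]]
```

View pics/w4.png

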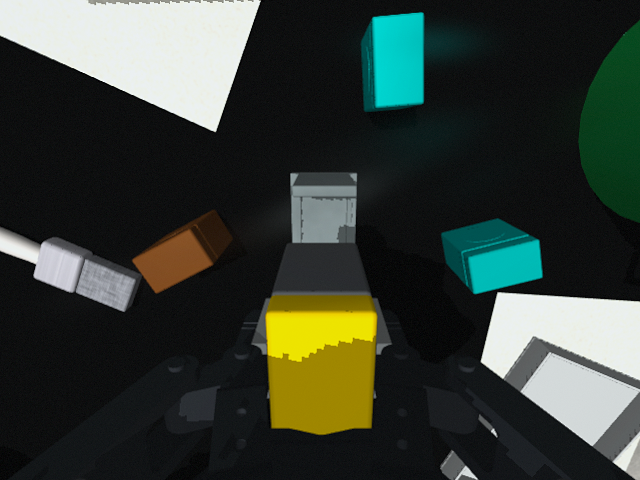

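Run:
```python
from h import *
go([0.46,0.0,0.18],38)
```

```text
from [0.5406 0.3409 0.1932] yaw 12.65 to [0.46 0.   0.18] yaw 38.0 d(mm) tool [  13.5 -153.3  315. ] turn deg [-25.35  -0.03   0.1 ] n 10
[[0.03, -0.38, 0.79, -0.32, 0.0, 0.0], [0.03, -0.42, 0.77, -0.32, 0.0, 0.0], [0.03, -0.45, 0.75, -0.32, 0.0, 0.0], [0.03, -0.48, 0.73, -0.32, 0.0, 0.0], [0.03, -0.52, 0.71, -0.32, 0.0, 0.0], [0.03, -0.55, 0.68, -0.32, 0.0, 0.0], [0.03, -0.58, 0.66, -0.32, 0.0, 0.0], [0.03, -0.61, 0.63, -0.32, 0.0, 0.0], [0.03, -0.63, 0.61, -0.32, 0.0, 0.0], [0.03, -0.66, 0.58, -0.32, 0.0, 0.0]]
```

```bash
python3 -m pendant '[[0,-0.38,0.79,-0.32,0,0],[0,-0.42,0.77,-0.32,0,0],[0,-0.45,0.75,-0.32,0,0],[0.05,-0.48,0.73,-0.32,0,0],[0.05,-0.52,0.7,-0.32,0,0],[0.05,-0.55,0.68,-0.32,0,0],[0.05,-0.58,0.66,-0.32,0,0],[0.05,-0.6,0.63,-0.32,0,0],[0.05,-0.63,0.6,-0.32,0,0],[0.05,-0.65,0.58,-0.32,0,0]]'
python3 - <<'E'
from h import *
print(telemetry.sense()['joint_positions'].round(2))
go([0.46,0.0,0.06],38)
E
```

```text
clock: 9.55
eef_pos: [0.4514, -0.011, 0.1675]
eef_rot: [0.679, 1.48, -0.701]
wrist_force: [0.8, -0.0, -1.1]
opening: 0.393
[ 0.53  0.16 -0.66  2.03  0.12  1.01  0.5 ]
from [ 0.4514 -0.011   0.1675] yaw 39.51 to [0.46 0.   0.06] yaw 38.0 d(mm) tool [107.2  15.9  -1.7] turn deg [ 1.51 -0.71  1.21] n 3
[[0.89, 0.13, -0.01, 0.06, -0.03, 0.05], [0.89, 0.13, -0.02, 0.06, -0.03, 0.05], [0.89, 0.12, -0.02, 0.06, -0.03, 0.05]]
```

```bash
python3 -m pendant '[[0.5,0.2,0,0.06,-0.05,0.08],[0.7,0.2,0,0.1,-0.04,0.07],[0.7,0,0,0,0,0],[0.4,0,0,0,0,0],[0.2,0,0,0,0,0],[0,0,0,0,0,0]]'
python3 - <<'E'
from h import *
go([0.46,0.0,0.023],38)
E
```

```text
clock: 10.3
eef_pos: [0.4581, -0.0059, 0.0603]
eef_rot: [0.708, 1.457, -0.716]
wrist_force: [0.3, -1.3, -1.9]
opening: 0.392
from [ 0.4581 -0.0059  0.0603] yaw 37.77 to [0.46  0.    0.023] yaw 38.0 d(mm) tool [37.3  5.4 -3.4] turn deg [-0.24 -0.19  0.4 ] n 1
[[0.93, 0.13, -0.09, -0.03, -0.02, 0.05]]
```

```bash
python3 -m pendant '[[0.4,0.1,-0.05,-0.03,-0.02,0.05],[0.25,0,0,0,0,0],[0.15,0,0,0,0,0],[0.05,0,0,0,0,0],[0,0,0,0,0,0]]'
python3 - <<'E'
from h import *
go([0.46,0.0,0.023],38)
E
```

```text
clock: 10.92
eef_pos: [0.4634, -0.0023, 0.0281]
eef_rot: [0.71, 1.446, -0.707]
wrist_force: [-0.7, -0.2, -1.0]
opening: 0.39
from [ 0.4634 -0.0023  0.0281] yaw 37.96 to [0.46  0.    0.023] yaw 38.0 d(mm) tool [ 5.1 -1.3 -3.9] turn deg [-0.04  0.25 -0.26] n 1
[[0.13, -0.03, -0.1, -0.01, 0.03, -0.03]]
```

```bash
python3 -m pendant '[[0.08,0,0,0,0.02,-0.02],[0.05,0,0,0,0,0],[0.03,0,0,0,0,0],[0,0,0,0,0,0]]'
```

```text
clock: 11.42
eef_pos: [0.4643, -0.0024, 0.0233]
eef_rot: [0.709, 1.448, -0.709]
wrist_force: [-0.0, 0.9, -1.4]
opening: 0.394
```

```bash
python3 -m pendant '[[0.05,0,0,0,0,0],[0.03,0,0,0,0,0],[0,0,0,0,0,0]]'
```

```text
clock: 11.8
eef_pos: [0.4648, -0.0024, 0.0233]
eef_rot: [0.706, 1.448, -0.712]
wrist_force: [0.5, -0.0, -1.5]
opening: 0.39
```

```bash
python3 -m pendant '[[0,0,0,0,0,0],[0,0,0,0,0,0],[0,0,0,0,0,0],[0,0,0,0,0,0],[0,0,0,0,0,0]]' 0 && python3 -m pendant '[[-0.3,0,0,0,0,0],[-0.7,0,0,0,0,0],[-0.8,0,0,0,0,0],[-0.8,0,0,0,0,0],[-0.8,0,0,0,0,0],[-0.3,0,0,0,0,0],[0,0,0,0,0,0]]'
python3 - <<'E'
from h import *
print(telemetry.sense()['joint_positions'].round(2))
c=viewer.camera_params("wrist");p,d=viewer.snapshot("wrist");cv2.imwrite("pics/w5.png",p[:,:,::-1])
hsv=cv2.cvtColor(p,cv2.COLOR_RGB2HSV);H,S,V=[hsv[...,i].astype(int) for i in range(3)]
for ce,a,mm in cen((abs(H-28)<6)&(S>150)&(V>60),200):
    z=.07;print(ce.round(1),a,plane(c,ce,z).round(4),np.round(rect(c,mm,z),3),depthpts(c,d,ce.astype(int)).round(4))
go([0.465,-0.002,0.15],-52)
E
```

```text
clock: 12.42
eef_pos: [0.4654, -0.0025, 0.023]
eef_rot: [0.707, 1.447, -0.711]
wrist_force: [0.3, 0.5, -0.6]
opening: 1.003
clock: 13.3
eef_pos: [0.4647, -0.0012, 0.1787]
eef_rot: [0.706, 1.446, -0.71]
wrist_force: [0.6, -0.0, -0.2]
opening: 1.0
[ 0.52  0.15 -0.67  2.01  0.12  1.01  0.46]
[319.8 239. ] 3593 [[ 0.463 -0.002  0.07 ]] [ 4.6400e-01 -3.0000e-03  3.4383e+01  5.8003e+01  3.8008e+01] [[ 0.4624 -0.0022  0.0708]]
from [ 0.4644 -0.0012  0.1781] yaw 37.98 to [ 0.465 -0.002  0.15 ] yaw -52.0 d(mm) tool [28.1 -0.   0.9] turn deg [89.98  0.25 -0.27] n 12
[[0.06, 0.0, 0.0, 0.94, 0.0, 0.0], [0.06, 0.0, 0.0, 0.94, 0.0, 0.0], [0.06, 0.0, 0.0, 0.94, 0.0, 0.0], [0.06, 0.0, 0.0, 0.94, 0.0, 0.0], [0.06, 0.0, 0.0, 0.94, 0.0, 0.0], [0.06, 0.0, 0.0, 0.94, 0.0, 0.0], [0.06, 0.0, 0.0, 0.94, 0.0, 0.0], [0.06, 0.0, 0.0, 0.94, 0.0, 0.0], [0.06, 0.0, 0.0, 0.94, 0.0, 0.0], [0.06, 0.0, 0.0, 0.94, 0.0, 0.0]]
[[0.06, 0.0, 0.0, 0.94, 0.0, 0.0], [0.06, 0.0, 0.0, 0.94, 0.0, 0.0]]
```

View pics/w5.png

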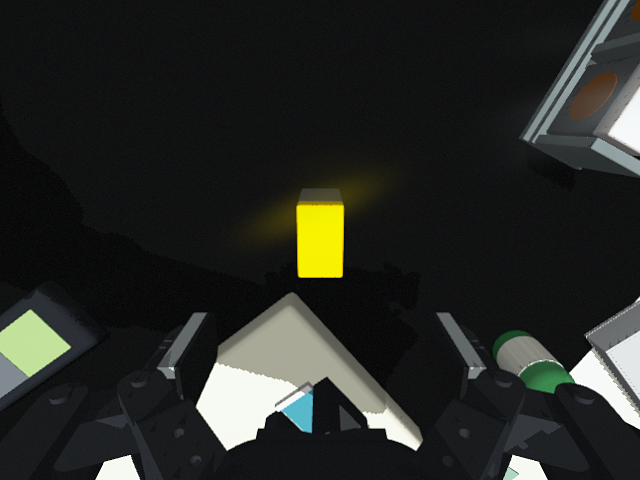

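```bash
python3 -m pendant '[[0,0,0,0.95,0,0],[0,0,0,0.95,0,0],[0,0,0,0.95,0,0],[0,0,0,0.95,0,0],[0,0,0,0.95,0,0],[0,0,0,0.95,0,0],[0,0,0,0.95,0,0],[0,0,0,0.95,0,0],[0,0,0,0.95,0,0],[0,0,0,0.95,0,0]]' && python3 -m pendant '[[0,0,0,0.95,0,0],[0,0,0,0.3,0,0],[0,0,0,0,0,0]]'
python3 - <<'E'
from h import *
print(telemetry.sense()['joint_positions'].round(2))
go([0.463,-0.002,0.1],-52)
E
```

```text
clock: 14.6
eef_pos: [0.4525, -0.0014, 0.1617]
eef_rot: [1.686, 0.801, -1.736]
wrist_force: [0.4, 0.2, 0.1]
opening: 1.002
clock: 14.98
eef_pos: [0.4489, -0.0013, 0.1569]
eef_rot: [1.794, 0.666, -1.865]
wrist_force: [-0.2, -0.1, -0.9]
opening: 1.0
[ 0.37  0.16 -0.51  2.04  0.09  0.99 -1.06]
from [ 0.4489 -0.0013  0.1569] yaw -50.75 to [ 0.463 -0.002  0.1  ] yaw -52.0 d(mm) tool [ 56.3  10.8 -12.2] turn deg [1.27 1.73 1.43] n 2
[[0.7, 0.14, -0.15, 0.08, 0.11, 0.09], [0.71, 0.13, -0.14, 0.08, 0.11, 0.09]]
```

```bash
python3 -m pendant '[[0.1,0.2,-0.2,0.1,0.15,0.12],[0.3,0.07,-0.1,0.06,0.07,0.06],[0.3,0,0,0,0,0],[0,0,0,0,0,0]]'
python3 - <<'E'
from h import *
go([0.463,-0.002,0.03],-52)
c=viewer.camera_params("wrist");p,d=viewer.snapshot("wrist");cv2.imwrite("pics/w6.png",p[:,:,::-1])
hsv=cv2.cvtColor(p,cv2.COLOR_RGB2HSV);H,S,V=[hsv[...,i].astype(int) for i in range(3)]
for ce,a,mm in cen((abs(H-28)<6)&(S>150)&(V>60),200):
    z=.07;print(ce.round(1),a,plane(c,ce,z).round(4),np.round(rect(c,mm,z),3),depthpts(c,d,ce.astype(int)).round(4))
E
```

```text
clock: 15.48
eef_pos: [0.4651, -0.0024, 0.1249]
eef_rot: [1.84, 0.634, -1.839]
wrist_force: [0.1, 0.2, 0.0]
opening: 1.002
from [ 0.4651 -0.0024  0.1249] yaw -52.0 to [ 0.463 -0.002  0.03 ] yaw -52.0 d(mm) tool [94.9 -1.6  1.5] turn deg [-0.   -0.06  0.01] n 3
[[0.79, -0.01, 0.01, 0.0, 0.0, 0.0], [0.79, -0.01, 0.01, 0.0, 0.0, 0.0], [0.79, -0.01, 0.01, 0.0, 0.0, 0.0]]
[322.5 264.9] 5617 [[ 0.4665 -0.0024  0.07  ]] [ 4.6600e-01 -3.0000e-03  3.6415e+01  5.6146e+01  3.8024e+01] [[ 0.4672 -0.0015  0.0715]]
```

View pics/w6.png

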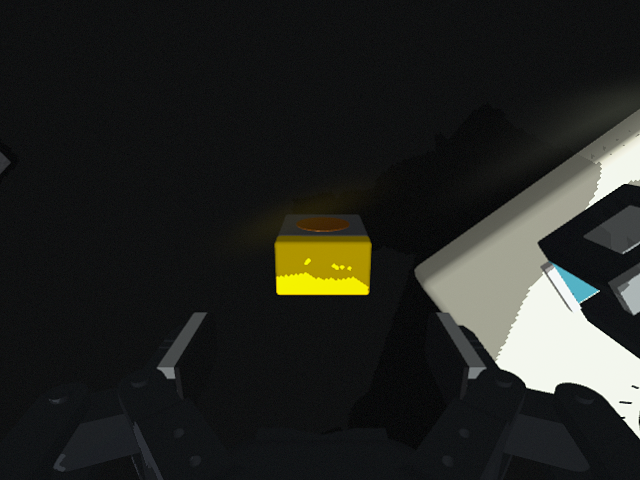

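```bash
python3 -m pendant '[[0.5,0,0,0,0,0],[0.7,0,0,0,0,0],[0.6,0,0,0,0,0],[0.3,0,0,0,0,0],[0,0,0,0,0,0]]'
python3 - <<'E'
from h import *
go([0.465,-0.0025,0.026],-52)
E
```

```text
clock: 16.15
eef_pos: [0.4694, -0.0025, 0.0418]
eef_rot: [1.847, 0.63, -1.83]
wrist_force: [-0.3, 0.4, 0.3]
opening: 1.003
from [ 0.4694 -0.0025  0.0418] yaw -52.02 to [ 0.465  -0.0025  0.026 ] yaw -52.0 d(mm) tool [15.7 -2.8  3.6] turn deg [-0.02 -0.41 -0.29] n 1
[[0.39, -0.07, 0.09, 0.0, -0.05, -0.04]]
```

```bash
python3 -m pendant '[[0.2,-0.07,0.09,0,-0.05,-0.04],[0.15,0,0,0,0,0],[0.03,0,0,0,0,0],[0,0,0,0,0,0]]' && python3 -m pendant '[[0,0,0,0,0,0],[0,0,0,0,0,0],[0,0,0,0,0,0],[0,0,0,0,0,0],[0,0,0,0,0,0],[0,0,0,0,0,0]]' 1;  python3 - <<'E'
from h import *
go([0.465,-0.0025,0.026],-52)
E
```

```text
clock: 16.65
eef_pos: [0.4666, -0.0025, 0.0275]
eef_rot: [1.843, 0.632, -1.836]
wrist_force: [-0.4, 0.8, 0.8]
opening: 0.997
clock: 17.4
eef_pos: [0.4669, -0.0024, 0.0281]
eef_rot: [1.843, 0.631, -1.835]
wrist_force: [0.2, 0.8, -0.8]
opening: 0.647
from [ 0.4669 -0.0024  0.0281] yaw -52.05 to [ 0.465  -0.0025  0.026 ] yaw -52.0 d(mm) tool [ 2.  -1.1  1.6] turn deg [-0.05 -0.2  -0.14] n 1
[[0.05, -0.03, 0.04, -0.01, -0.03, -0.02]]
```

```bash
python3 -m pendant '[[-0.3,0,0,0,0,0],[-0.7,0,0,0,0,0],[-0.8,0,0,0,0,0],[-0.8,0,0,0,0,0],[-0.8,0,0,0,0,0],[-0.5,0,0,0,0,0],[0,0,0,0,0,0]]'
python3 - <<'E'
from h import *
go([0.49,-0.22,0.2],-12.7)
c=viewer.camera_params("wrist");p,d=viewer.snapshot("wrist");cv2.imwrite("pics/w7.png",p[:,:,::-1])
hsv=cv2.cvtColor(p,cv2.COLOR_RGB2HSV);H,S,V=[hsv[...,i].astype(int) for i in range(3)]
s=telemetry.sense();T=R.from_rotvec(s['eef_rot']).as_matrix()
for ce,a,mm in cen((abs(H-28)<6)&(S>150)&(V>50),200):
    z=s['eef_pos'][2]+.042;w=plane(c,ce,z)[0];print(ce.round(1),a,w.round(4),np.round(rect(c,mm,z),3),"tool",(T.T@(w-s['eef_pos'])).round(4),depthpts(c,d,ce.astype(int)).round(4))
E
```

```text
clock: 18.27
eef_pos: [0.4649, -0.0021, 0.1919]
eef_rot: [1.842, 0.632, -1.834]
wrist_force: [-0.4, 0.4, -0.8]
opening: 0.65
from [ 0.4649 -0.0021  0.1919] yaw -51.96 to [ 0.49 -0.22  0.2 ] yaw -12.7 d(mm) tool [ -7.9 187.1 114.5] turn deg [-39.26  -0.13  -0.22] n 6
[[-0.03, 0.78, 0.48, -0.82, 0.0, 0.0], [-0.03, 0.72, 0.56, -0.82, 0.0, 0.0], [-0.03, 0.65, 0.64, -0.82, 0.0, 0.0], [-0.03, 0.57, 0.71, -0.82, 0.0, 0.0], [-0.03, 0.49, 0.77, -0.82, 0.0, 0.0], [-0.03, 0.4, 0.82, -0.82, 0.0, 0.0]]
[321. 369.] 16818 [ 0.4658 -0.0012  0.2329] [ 4.6500e-01 -2.0000e-03  4.0173e+01  5.6140e+01  3.7961e+01] tool [-0.042   0.0004 -0.0019] [[ 4.668e-01 -4.000e-04  2.346e-01]]
```

View pics/w7.png

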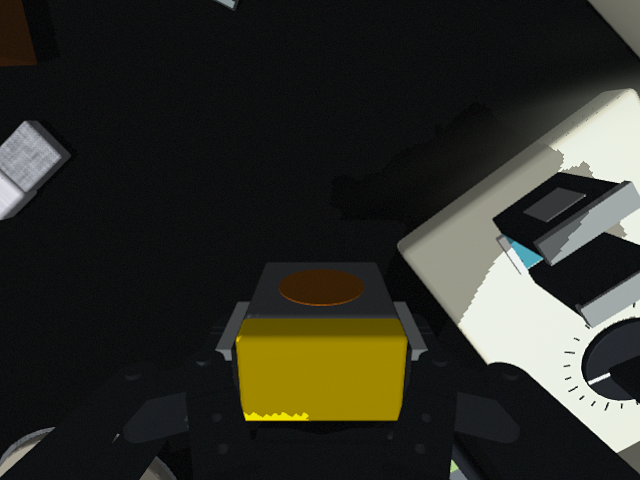

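```bash
python3 -m pendant '[[-0.05,0.78,0.48,-0.82,0,0],[-0.05,0.72,0.56,-0.82,0,0],[-0.05,0.65,0.64,-0.82,0,0],[-0.05,0.57,0.7,-0.82,0,0],[-0.05,0.5,0.77,-0.82,0,0],[-0.05,0.4,0.8,-0.82,0,0],[0,0,0,0,0,0],[0,0,0,0,0,0]]'
python3 - <<'E'
from h import *
c=viewer.camera_params("wrist");p,d=viewer.snapshot("wrist");cv2.imwrite("pics/w8.png",p[:,:,::-1])
np.savez("w8.npz",p=p,d=d,view=c['view'])
go([0.579,-0.158,0.2],-12.7)
E
```

```text
clock: 19.32
eef_pos: [0.4864, -0.2213, 0.1917]
eef_rot: [1.346, 1.129, -1.36]
wrist_force: [0.2, 0.2, -1.7]
opening: 0.649
from [ 0.4862 -0.2217  0.1917] yaw -11.01 to [ 0.579 -0.158  0.2  ] yaw -12.7 d(mm) tool [ -9.4  78.8 -80.3] turn deg [ 1.69 -0.21  1.01] n 3
[[-0.08, 0.66, -0.67, 0.07, -0.01, 0.04], [-0.07, 0.65, -0.68, 0.07, -0.01, 0.04], [-0.07, 0.64, -0.68, 0.07, -0.01, 0.04]]
```

View pics/w8.png

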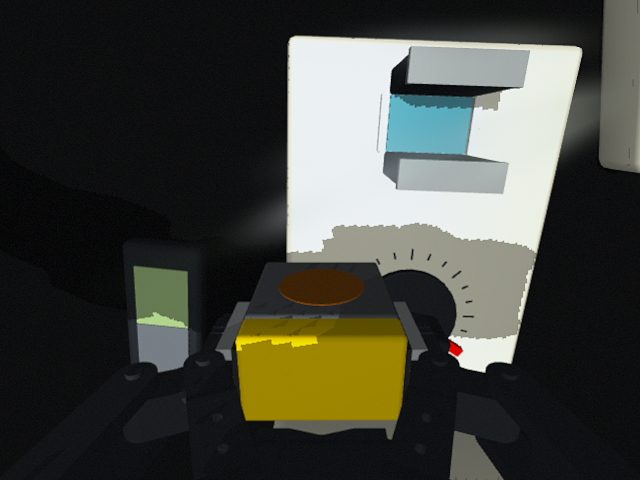

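Run:
```python
from h import *
p=np.load("w8.npz")['p'];cv2.imwrite("pics/w8z.png",cv2.resize(p[35:205,365:545],None,fx=4.4,fy=3.5,interpolation=cv2.INTER_CUBIC)[:,:,::-1])
for y in (67,176): print([int(v) for v in p[y,380:540,1]])
for x in (440,460,480): print(x,[int(v) for v in p[40:200,x,1]])
```

```text
[239, 240, 239, 240, 239, 240, 239, 239, 240, 240, 240, 242, 242, 197, 85, 16, 22, 26, 28, 26, 28, 27, 26, 25, 27, 28, 34, 57, 90, 156, 189, 185, 185, 185, 184, 184, 185, 183, 184, 184, 184, 183, 183, 183, 183, 182, 183, 182, 182, 180, 180, 181, 181, 182, 182, 181, 180, 180, 180, 179, 179, 179, 179, 178, 179, 178, 179, 178, 179, 178, 177, 178, 178, 178, 179, 177, 178, 178, 176, 177, 176, 175, 176, 175, 176, 176, 176, 177, 176, 175, 176, 175, 176, 176, 176, 176, 175, 175, 175, 173, 173, 174, 174, 174, 175, 173, 175, 173, 174, 174, 173, 174, 174, 174, 174, 175, 173, 175, 172, 173, 173, 173, 172, 171, 172, 171, 171, 172, 171, 171, 172, 172, 171, 173, 173, 172, 173, 172, 172, 172, 171, 171, 172, 171, 172, 171, 167, 237, 241, 239, 239, 239, 239, 239, 239, 238, 239, 240, 239, 239]
[238, 238, 237, 239, 241, 238, 204, 138, 110, 106, 110, 110, 110, 109, 107, 108, 112, 122, 159, 191, 189, 188, 187, 187, 187, 187, 186, 187, 185, 185, 185, 184, 183, 184, 185, 183, 182, 182, 180, 181, 180, 181, 181, 181, 181, 180, 180, 180, 180, 179, 179, 179, 178, 178, 180, 179, 177, 178, 178, 177, 176, 178, 177
[... 2142 characters left out ...]
3, 172, 174, 173, 174, 174, 174, 173, 174, 174, 173, 174, 173, 174, 174, 175, 174, 175, 174, 174, 173, 175, 174, 174, 174, 174, 174, 179, 167, 20, 14, 15, 17, 19, 18, 20, 18, 35, 101, 159, 156, 152, 154, 153, 153, 154, 152, 155, 152, 187, 245, 240, 239, 237, 238, 237, 237, 237, 236, 236, 236, 236, 236, 236, 235, 234, 236, 235, 235, 235, 235, 236, 235, 235, 235, 235, 235, 235, 234, 235, 235, 236, 234, 235, 235, 235, 235, 236, 235, 236, 236, 235, 236, 237, 237, 237, 237, 237, 237, 242, 221, 87, 84, 84, 117, 169, 180, 180, 178, 180, 179, 181, 180, 179, 181, 179, 179, 179, 179, 178, 179, 179, 178, 178, 179, 178, 178, 177, 177, 176, 176, 176, 175, 176, 173, 180, 221, 242, 240, 240, 239, 239, 240]
```

View pics/w8z.png

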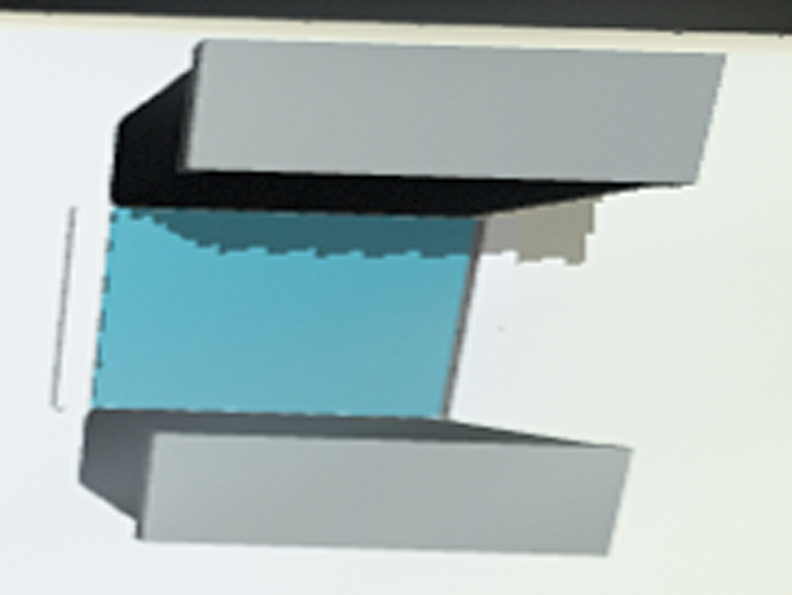

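Run:
```python
from h import *
f=np.load("w8.npz");c=viewer.camera_params("wrist");c['view']=f['view']
def P(l,z): return plane(c,np.array(l,float)/[4.4,3.5]+[365-.5,35-.5],z)[:,:2]
a=P([(203,40),(725,55),(695,184),(186,170)],.108);b=P([(152,433),(631,448),(607,556),(138,541)],.108)
q=P([(112,207),(482,216),(442,417),(92,408)],.035)
for n,x in zip("abq",(a,b,q)): 
    print(n,x.mean(0).round(4),[round(float(np.degrees(np.arctan2(*(x[j]-x[i])[::-1]))),2) for i,j in((0,1),(3,2))],[round(float(np.linalg.norm(x[j]-x[i]))*1000,1) for i,j in((0,1),(1,2),(2,3),(3,0))])
print("bay",((a.mean(0)+b.mean(0))/2).round(4), "dir", np.degrees(np.arctan2(*(a.mean(0)-b.mean(0))[::-1]))-90)
```

```text
a [ 0.5864 -0.128 ] [-12.94, -12.84] [66.0, 19.0, 66.2, 19.1]
b [ 0.5725 -0.1876] [-13.07, -13.1] [66.2, 18.9, 66.5, 18.8]
q [ 0.5807 -0.1579] [-12.64, -12.69] [64.1, 42.7, 63.5, 42.6]
bay [ 0.5795 -0.1578] dir -13.159964478099141
```

```bash
python3 -m pendant '[[-0.1,0.7,-0.67,0.07,0,0.04],[-0.1,0.65,-0.67,0.07,0,0.04],[0,0.6,-0.6,0.07,0,0.04],[0,0,0,0,0,0],[0,0,0,0,0,0]]'
python3 - <<'E'
from h import *
go([0.58,-0.157,0.16],-12.9)
E
```

```text
clock: 20.0
eef_pos: [0.5782, -0.1541, 0.197]
eef_rot: [1.369, 1.106, -1.37]
wrist_force: [-0.1, 0.8, -0.6]
opening: 0.65
from [ 0.5782 -0.1541  0.197 ] yaw -12.46 to [ 0.58  -0.157  0.16 ] yaw -12.9 d(mm) tool [36.9  2.6  2.6] turn deg [ 0.44 -0.23  0.34] n 1
[[0.92, 0.07, 0.06, 0.05, -0.03, 0.04]]
```

```bash
python3 -m pendant '[[0.3,0.07,0.06,0.05,-0.03,0.04],[0.5,0,0,0,0,0],[0.2,0,0,0,0,0],[0,0,0,0,0,0],[0,0,0,0,0,0]]'
python3 - <<'E'
from h import *
go([0.58,-0.157,0.14],-12.9)
c=viewer.camera_params("wrist");p,d=viewer.snapshot("wrist");cv2.imwrite("pics/w9.png",p[:,:,::-1])
E
```

```text
clock: 20.62
eef_pos: [0.5773, -0.1604, 0.1543]
eef_rot: [1.373, 1.091, -1.38]
wrist_force: [0.1, -0.6, -1.9]
opening: 0.652
from [ 0.5773 -0.1604  0.1543] yaw -13.17 to [ 0.58  -0.157  0.14 ] yaw -12.9 d(mm) tool [14.3  1.9 -4. ] turn deg [-0.27  0.2   0.11] n 1
[[0.36, 0.05, -0.1, -0.03, 0.02, 0.01]]
```

View pics/w9.png

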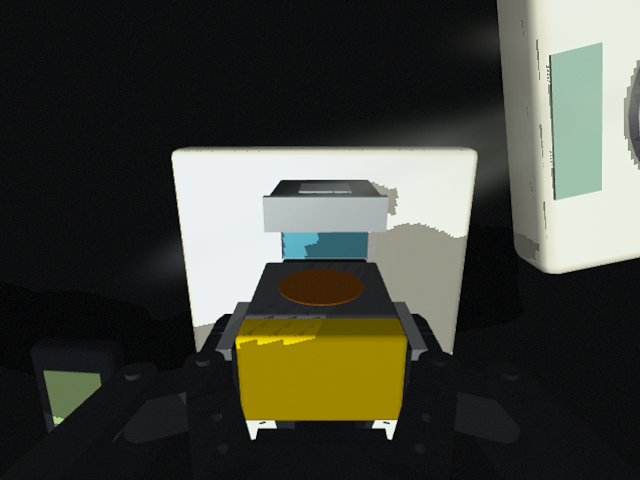

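```bash
python3 -m pendant '[[0.1,0.07,-0.12,-0.04,0.02,0.01],[0.1,0,0,0,0,0],[0,0,0,0,0,0]]'
python3 - <<'E'
from h import *
go([0.58,-0.157,0.12],-12.9)
E
```

```text
clock: 21.05
eef_pos: [0.5823, -0.1561, 0.1469]
eef_rot: [1.372, 1.093, -1.371]
wrist_force: [0.2, 1.0, -2.1]
opening: 0.649
from [ 0.5823 -0.1561  0.1469] yaw -12.82 to [ 0.58  -0.157  0.12 ] yaw -12.9 d(mm) tool [26.9 -2.1  1.4] turn deg [ 0.08  0.02 -0.11] n 1
[[0.67, -0.05, 0.04, 0.01, 0.0, -0.01]]
```

```bash
python3 -m pendant '[[0.2,-0.04,0.03,0,0,0],[0.3,0,0,0,0,0],[0.3,0,0,0,0,0],[0,0,0,0,0,0]]'
python3 - <<'E'
from h import *
go([0.58,-0.157,0.07],-12.9)
E
```

```text
clock: 21.55
eef_pos: [0.5796, -0.157, 0.1119]
eef_rot: [1.372, 1.094, -1.372]
wrist_force: [0.2, -0.4, -1.6]
opening: 0.649
from [ 0.5796 -0.157   0.1119] yaw -12.83 to [ 0.58  -0.157  0.07 ] yaw -12.9 d(mm) tool [41.9  0.4 -0.1] turn deg [ 0.07  0.03 -0.01] n 2
[[0.52, 0.0, 0.0, 0.0, 0.0, 0.0], [0.52, 0.0, 0.0, 0.0, 0.0, 0.0]]
```

Inside the gap, free of contact. Down further.

```bash
python3 -m pendant '[[0.3,0,0,0,0,0],[0.3,0,0,0,0,0],[0.2,0,0,0,0,0],[0.1,0,0,0,0,0],[0,0,0,0,0,0]]'
python3 - <<'E'
from h import *
go([0.58,-0.157,0.063],-12.9)
E
```

```text
clock: 22.18
eef_pos: [0.5798, -0.157, 0.0731]
eef_rot: [1.372, 1.094, -1.372]
wrist_force: [-0.0, 0.7, -1.7]
opening: 0.651
from [ 0.5798 -0.157   0.0731] yaw -12.83 to [ 0.58  -0.157  0.063] yaw -12.9 d(mm) tool [10.1  0.1 -0. ] turn deg [ 0.07  0.02 -0.02] n 1
[[0.25, 0.0, 0.0, 0.01, 0.0, 0.0]]
```

```bash
python3 -m pendant '[[0.12,0,0,0,0,0],[0.08,0,0,0,0,0],[0.04,0,0,0,0,0],[0,0,0,0,0,0]]' && python3 -m pendant '[[0.05,0,0,0,0,0],[0.05,0,0,0,0,0],[0,0,0,0,0,0]]'
```

```text
clock: 22.68
eef_pos: [0.5806, -0.1572, 0.0637]
eef_rot: [1.373, 1.093, -1.371]
wrist_force: [0.4, -0.1, -1.4]
opening: 0.647
clock: 23.05
eef_pos: [0.5813, -0.1573, 0.0637]
eef_rot: [1.372, 1.091, -1.371]
wrist_force: [0.1, -0.9, -2.6]
opening: 0.646
```

```bash
python3 -m pendant '[[0.08,0,0,0,0,0],[0,0,0,0,0,0]]'
```

```text
clock: 23.3
eef_pos: [0.5822, -0.1575, 0.0636]
eef_rot: [1.372, 1.089, -1.371]
wrist_force: [0.3, -0.5, -1.6]
opening: 0.65
```

```bash
python3 -m pendant '[[-0.03,-0.05,0,0,0.02,-0.02],[0,0,0,0,0,0]]' && python3 -m pendant '[[0,0,0,0,0,0],[0,0,0,0,0,0],[0,0,0,0,0,0],[0,0,0,0,0,0],[0,0,0,0,0,0]]' 0
python3 - <<'E'
from h import *
go([0.58,-0.157,0.2],-12.9)
E
```

```text
clock: 23.55
eef_pos: [0.5798, -0.1571, 0.0641]
eef_rot: [1.373, 1.094, -1.372]
wrist_force: [-0.3, -0.1, -1.7]
opening: 0.641
clock: 24.18
eef_pos: [0.5803, -0.1571, 0.064]
eef_rot: [1.374, 1.094, -1.372]
wrist_force: [0.2, -0.7, -0.2]
opening: 1.003
from [ 0.5803 -0.1571  0.064 ] yaw -12.88 to [ 0.58  -0.157  0.2  ] yaw -12.9 d(mm) tool [-1.36e+02 -1.00e-01 -1.00e-01] turn deg [ 0.02 -0.03 -0.07] n 4
[[-0.85, 0.0, 0.0, 0.0, 0.0, 0.0], [-0.85, 0.0, 0.0, 0.0, 0.0, 0.0], [-0.85, 0.0, 0.0, 0.0, 0.0, 0.0], [-0.85, 0.0, 0.0, 0.0, 0.0, 0.0]]
```

Lift straight up, then look at the seat.

```bash
python3 -m pendant '[[-0.3,0,0,0,0,0],[-0.7,0,0,0,0,0],[-0.8,0,0,0,0,0],[-0.8,0,0,0,0,0],[-0.8,0,0,0,0,0],[-0.3,0,0.2,0,0,0],[0,0,0.5,0,0,0],[0,0,0.8,0,0,0],[0,0,0.8,0,0,0],[0,0,0,0,0,0]]'
python3 - <<'E'
from h import *
c=viewer.camera_params("wrist");p,d=viewer.snapshot("wrist");cv2.imwrite("pics/w10.png",p[:,:,::-1])
np.savez("w10.npz",p=p,d=d,view=c['view'])
hsv=cv2.cvtColor(p,cv2.COLOR_RGB2HSV);H,S,V=[hsv[...,i].astype(int) for i in range(3)]
B=np.array([.5797,-.158]);a=np.radians(-12.9);X=np.array([np.cos(a),np.sin(a)]);Y=np.array([-X[1],X[0]])
for ce,A,mm in cen((abs(H-28)<6)&(S>150)&(V>60),200):
    z=.105;w=plane(c,ce,z)[0];print(ce.round(1),A,w.round(4),np.round(rect(c,mm,z),3),depthpts(c,d,ce.astype(int)).round(4),(w[:2]-B)@X,(w[:2]-B)@Y)
print(telemetry.sense()['joint_positions'].round(2))
E
```

```text
clock: 25.42
eef_pos: [0.5549, -0.2547, 0.216]
eef_rot: [1.372, 1.095, -1.378]
wrist_force: [-0.3, 0.2, -0.4]
opening: 0.999
[324.8  92.7] 4836 [ 0.5785 -0.1589  0.105 ] [ 0.578 -0.159 33.665 55.213 76.992] [[ 0.5781 -0.1584  0.1058]] -0.000956500736527271 -0.0011131071409080458
[ 0.67  0.36 -0.41  1.64  0.15  1.17  0.  ]
```

View pics/w10.png

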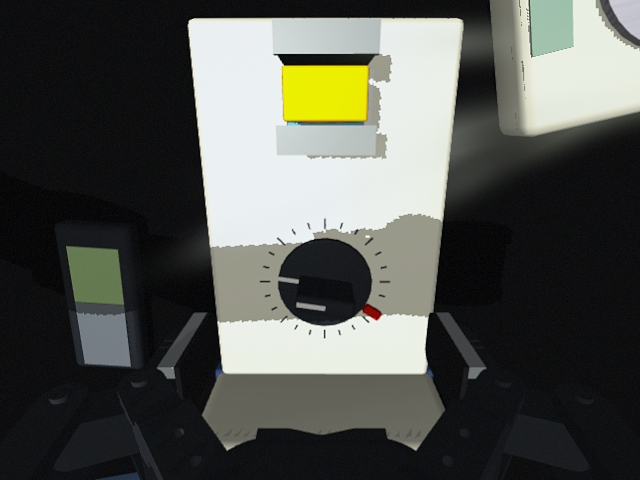

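```bash
cat > dial.py <<'E'
from h import *
def dial(p,c,C0=(.5426,-.319)):
    hsv=cv2.cvtColor(p,cv2.COLOR_RGB2HSV);H,S,V=[hsv[...,i].astype(int) for i in range(3)]
    C0=np.array(C0)
    # pixel -> world on plane z=.043 around dial
    uv=np.stack(np.meshgrid(np.arange(640),np.arange(480)),-1).reshape(-1,2)
    w=plane(c,uv,.043)[:,:2]
    r=np.linalg.norm(w-C0,axis=1).reshape(480,640)
    m=(V<75)&(r<.06)
    big=max(cen(m,300),key=lambda t:t[1])[2]
    hull=cv2.convexHull(np.argwhere(big)[:,::-1].astype(np.int32)).reshape(-1,2)
    hw=plane(c,hull,.043)[:,:2]
    (x,y),rr=cv2.minEnclosingCircle((hw*1000).astype(np.float32));C=np.array([x,y])/1000
    print("skirt",C.round(4),rr)
    for ce,A,mm in cen((r<.085)&(r>.04)&((H<8)|(H>172))&(S>120)&(V>60),20):
        q=plane(c,ce,.042)[0][:2];print("red",ce.round(1),A,q.round(4),"ang",np.degrees(np.arctan2(*(q-C)[::-1])).round(1),np.degrees(np.arctan2(*(q-C0)[::-1])).round(1),rect(c,mm,.042)[2:])
    for ce,A,mm in cen((r<.0445)&(S<70)&(V>85),10):
        print(" white",ce.round(1),A)
        for z in(.043,.089):
            q=plane(c,ce,z)[0][:2];rc=rect(c,mm,z);print("    z",z,q.round(4),"r",np.linalg.norm(q-C0).round(4),"ang",np.degrees(np.arctan2(*(q-C)[::-1])).round(1),np.degrees(np.arctan2(*(q-C0)[::-1])).round(1),np.round(rc[2:],1))
E
python3 - <<'E'
from dial import *
f=np.load("w10.npz");c=viewer.camera_params("wrist");c['view']=f['view'];p=f['p'];dial(p,c)
cv2.imwrite("pics/w10z.png",cv2.resize(p[210:345,255:395],None,fx=4.4,fy=4.4,interpolation=cv2.INTER_CUBIC)[:,:,::-1])
E
```

```text
skirt [ 0.5433 -0.3183] 45.6732177734375
red [371.4 311.5] 173 [ 0.5804 -0.3578] ang -46.8 -45.7 (10.002030372619629, 19.141420364379883, 43.741207122802734)
 white [288.4 279.8] 92
    z 0.043 [ 0.51   -0.3066] r 0.0349 ang 160.6 159.1 [ 4.7 18.4 68.2]
    z 0.089 [ 0.5191 -0.2878] r 0.0391 ang 128.4 126.9 [ 4.  15.7 68.2]
 white [368.2 297.5] 12
    z 0.043 [ 0.5802 -0.3417] r 0.0439 ang -32.4 -31.1 [12.2  0.9 59.2]
    z 0.089 [ 0.5791 -0.3178] r 0.0365 ang 0.8 1.9 [10.4  0.8 59.2]
 white [310.1 306.3] 153
    z 0.043 [ 0.5235 -0.3384] r 0.0272 ang -134.6 -134.7 [ 5.5 28.6 68.1]
    z 0.089 [ 0.5306 -0.3149] r 0.0126 ang 165.2 161.2 [ 4.7 24.4 68.1]
 white [353. 316.] 21
    z 0.043 [ 0.5619 -0.3581] r 0.0436 ang -65.0 -63.8 [19.6  1.6 25.6]
    z 0.089 [ 0.5634 -0.3318] r 0.0245 ang -33.9 -31.6 [16.7  1.4 25.6]
 white [339.2 323. ] 10
    z 0.043 [ 0.5471 -0.3626] r 0.0439 ang -85.0 -84.1 [8.1 1.1 7.9]
    z 0.089 [ 0.5508 -0.3357] r 0.0186 ang -66.5 -63.8 [7.  0.9 7.9]
 white [324.5 325. ] 16
    z 0.043 [ 0.5325 -0.3616] r 0.0438 ang -104.0 -103.4 [ 0.  14.8 77.1]
    z 0.089 [ 0.5383 -0.3348] r 0.0164 ang -106.6 -105.1 [ 0.  12.7 77.1]
```

View pics/w10z.png

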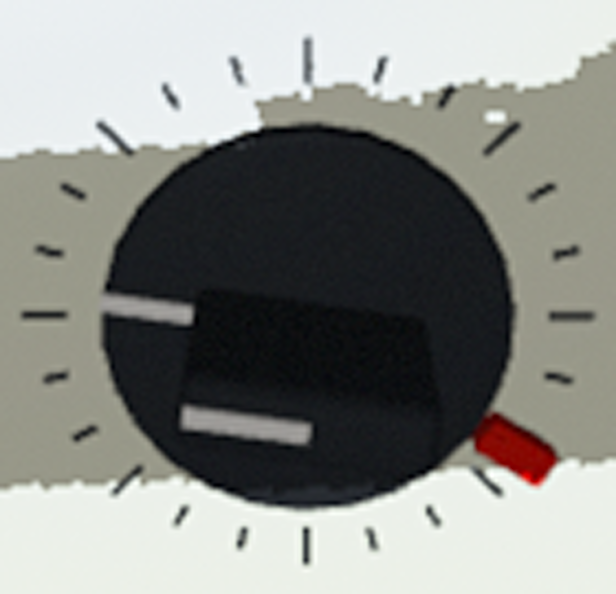

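```bash
python3 -m pendant '[[0,-0.03,0.2,0.95,0,0],[0,0,0.2,0.95,0,0],[0,0,0.2,0.95,0,0],[0,0,0.2,0.95,0,0],[0,0,0,0.95,0,0],[0,0,0,0.95,0,0],[0,0,0,0.95,0,0],[0,0,0,0.95,0,0],[0,0,0,0.95,0,0],[0,0,0,0.95,0,0]]'
python3 - <<'E'
from h import *
print(telemetry.sense()['joint_positions'].round(2))
go([0.5426,-0.3188,0.15],-111.8)
E
```

```text
clock: 26.72
eef_pos: [0.538, -0.2706, 0.2053]
eef_rot: [-2.189, -0.005, 2.228]
wrist_force: [-0.6, -0.8, 0.2]
opening: 1.001
[ 0.53  0.35 -0.17  1.66  0.05  1.15 -1.23]
from [ 0.538  -0.2706  0.2053] yaw -90.63 to [ 0.5426 -0.3188  0.15  ] yaw -111.8 d(mm) tool [54.5 48.9 -6.1] turn deg [21.18  1.18  0.66] n 3
[[0.45, 0.41, -0.05, 0.88, 0.05, 0.03], [0.46, 0.4, -0.1, 0.88, 0.05, 0.03], [0.46, 0.38, -0.14, 0.88, 0.05, 0.03]]
```

```bash
python3 -m pendant '[[0.3,0.4,-0.05,0.88,0.05,0.03],[0.3,0.4,-0.1,0.88,0.05,0.03],[0.3,0.4,-0.15,0.8,0.05,0.03],[0,0,0,0,0,0]]'
python3 - <<'E'
from h import *
from dial import dial
print(telemetry.sense()['joint_positions'].round(2))
go([0.5426,-0.3188,0.1],-111.8)
c=viewer.camera_params("wrist");p,d=viewer.snapshot("wrist");cv2.imwrite("pics/w11.png",p[:,:,::-1]);dial(p,c)
E
```

```text
clock: 27.22
eef_pos: [0.5429, -0.3152, 0.1642]
eef_rot: [-2.012, 0.377, 2.021]
wrist_force: [-0.4, -0.0, -1.1]
opening: 1.001
[ 0.52  0.42 -0.08  1.66  0.04  1.07 -1.51]
from [ 0.5429 -0.3152  0.1642] yaw -111.32 to [ 0.5426 -0.3188  0.1   ] yaw -111.8 d(mm) tool [64.2  3.6 -1.4] turn deg [0.48 0.29 0.12] n 2
[[0.8, 0.04, -0.02, 0.03, 0.02, 0.01], [0.8, 0.04, -0.02, 0.03, 0.02, 0.01]]
skirt [ 0.5418 -0.3189] 45.6115608215332
red [357.9 165.3] 305 [ 0.5808 -0.3591] ang -45.8 -46.4 (8.482467651367188, 17.834508895874023, 43.14793395996094)
 white [289.9 219.9] 2219
    z 0.043 [ 0.5614 -0.2982] r 0.0281 ang 46.5 47.9 [31.4 56.2 65.9]
    z 0.089 [ 0.5711 -0.3064] r 0.0312 ang 23.1 23.9 [26.  46.4 65.9]
 white [303.7 255.5] 19
    z 0.043 [ 0.5314 -0.2971] r 0.0246 ang 115.4 117.1 [ 9.1  2.8 21.4]
    z 0.089 [ 0.5463 -0.3055] r 0.014 ang 71.4 74.7 [ 7.5  2.4 21.4]
 white [325.  270.6] 222
    z 0.043 [ 0.5136 -0.3079] r 0.031 ang 158.7 159.1 [ 4.8 26.3 68.8]
    z 0.089 [ 0.5316 -0.3144] r 0.0119 ang 156.1 157.3 [ 3.9 21.7 68.8]
```

View pics/w11.png

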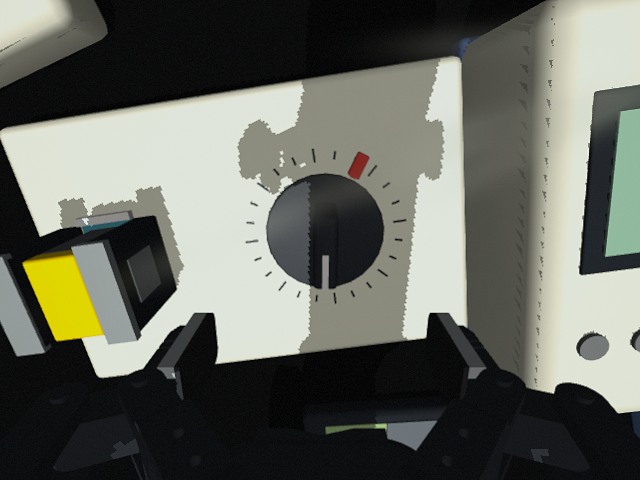

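```bash
python3 -m pendant '[[0.4,0.06,-0.03,0.03,0.04,0.02],[0.6,0,0,0,0,0],[0.6,0,0,0,0,0],[0.4,0,0,0,0,0],[0.2,0,0,0,0,0],[0,0,0,0,0,0]]'
python3 - <<'E'
from h import *
go([0.5422,-0.3188,0.056],-111.5)
E
```

```text
clock: 28.02
eef_pos: [0.5459, -0.3119, 0.0732]
eef_rot: [-2.026, 0.369, 2.018]
wrist_force: [0.2, 0.3, -0.5]
opening: 1.0
from [ 0.5459 -0.3119  0.0732] yaw -110.86 to [ 0.5422 -0.3188  0.056 ] yaw -111.5 d(mm) tool [17.2  7.8  1. ] turn deg [ 0.64 -0.2   0.19] n 1
[[0.43, 0.19, 0.03, 0.08, -0.02, 0.02]]
```

```bash
python3 -m pendant '[[0.1,0.2,0.03,0.08,-0.02,0.02],[0.2,0.02,0,0,0,0],[0.08,0,0,0,0,0],[0,0,0,0,0,0]]'
python3 - <<'E'
from h import *
go([0.5422,-0.3188,0.056],-111.5)
E
```

```text
clock: 28.52
eef_pos: [0.5425, -0.3215, 0.0589]
eef_rot: [-2.02, 0.385, 2.012]
wrist_force: [0.0, 1.3, 0.4]
opening: 1.003
from [ 0.5425 -0.3215  0.0589] yaw -111.58 to [ 0.5422 -0.3188  0.056 ] yaw -111.5 d(mm) tool [ 2.9 -2.4  1.3] turn deg [-0.08 -0.24 -0.02] n 1
[[0.07, -0.06, 0.03, -0.01, -0.03, 0.0]]
```

```bash
python3 -m pendant '[[0.05,-0.07,0.03,0,-0.03,0],[0,0,0,0,0,0]]' && python3 -m pendant '[[0,0,0,0,0,0],[0,0,0,0,0,0],[0,0,0,0,0,0],[0,0,0,0,0,0],[0,0,0,0,0,0],[0,0,0,0,0,0],[0,0,0,0,0,0],[0,0,0,0,0,0]]' 1
python3 - <<'E'
from h import *
go([0.5422,-0.3188,0.056],-111.5)
E
```

```text
clock: 28.78
eef_pos: [0.5428, -0.318, 0.0571]
eef_rot: [-2.016, 0.384, 2.016]
wrist_force: [-0.8, 0.3, 0.6]
opening: 1.003
clock: 29.78
eef_pos: [0.5431, -0.3179, 0.0575]
eef_rot: [-2.017, 0.384, 2.015]
wrist_force: [-0.3, 0.0, 0.4]
opening: 0.177
from [ 0.5431 -0.3179  0.0575] yaw -111.54 to [ 0.5422 -0.3188  0.056 ] yaw -111.5 d(mm) tool [1.5 1.1 0.5] turn deg [-0.04 -0.05 -0.01] n 1
[[0.04, 0.03, 0.01, -0.01, -0.01, 0.0]]
```

```bash
python3 -m pendant '[[0,0,0,-0.3,0,0],[0,0,0,-0.5,0,0],[0,0,0,-0.5,0,0],[0,0,0,-0.5,0,0],[0,0,0,-0.5,0,0]]'
python3 - <<'E'
from h import *
go([0.5427,-0.3184,0.0575],yaw())
E
```

```text
clock: 30.4
eef_pos: [0.5431, -0.3179, 0.0575]
eef_rot: [-2.203, 0.043, 2.201]
wrist_force: [-0.5, 1.0, -0.0]
opening: 0.179
from [ 0.5431 -0.3179  0.0575] yaw -92.2 to [ 0.5427 -0.3184  0.0575] yaw -92.2 d(mm) tool [0.  0.5 0.4] turn deg [ 0.   -0.05 -0.01] n 1
[[0.0, 0.01, 0.01, 0.0, -0.01, 0.0]]
```

```bash
python3 -m pendant '[[0,0,0,-0.6,0,0],[0,0,0,-0.6,0,0],[0,0,0,-0.6,0,0],[0,0,0,-0.6,0,0],[0,0,0,-0.6,0,0],[0,0,0,-0.6,0,0],[0,0,0,-0.6,0,0],[0,0,0,-0.6,0,0],[0,0,0,-0.6,0,0],[0,0,0,-0.6,0,0]]'
python3 - <<'E'
from h import *
go([0.5427,-0.3184,0.0575],yaw())
print(telemetry.sense()['wrist_torque'])
E
```

```text
clock: 31.65
eef_pos: [0.5431, -0.3178, 0.0575]
eef_rot: [1.726, 0.77, -1.723]
wrist_force: [-0.1, 0.0, 0.6]
opening: 0.175
from [ 0.5431 -0.3178  0.0575] yaw -41.9 to [ 0.5427 -0.3184  0.0575] yaw -41.9 d(mm) tool [0.  0.1 0.7] turn deg [ 0.   -0.1  -0.03] n 1
[[0.0, 0.0, 0.02, 0.0, -0.01, 0.0]]
[ 0.0994138   0.01358074 -0.05412885]
```

```bash
python3 -m pendant '[[0,0,0,-0.6,0,0],[0,0,0,-0.6,0,0],[0,0,0,-0.6,0,0],[0,0,0,-0.6,0,0],[0,0,0,-0.6,0,0],[0,0,0,-0.6,0,0],[0,0,0,-0.6,0,0],[0,0,0,-0.6,0,0],[0,0,0,-0.6,0,0],[0,0,0,-0.6,0,0]]'
python3 - <<'E'
from h import *
print(yaw(),telemetry.sense()['joint_positions'].round(2))
c=viewer.camera_params("wrist");p,d=viewer.snapshot("wrist");cv2.imwrite("pics/w12.png",p[:,:,::-1])
E
```

```text
clock: 32.9
eef_pos: [0.5431, -0.3178, 0.0575]
eef_rot: [1.103, 1.274, -1.098]
wrist_force: [0.6, -0.8, 0.3]
opening: 0.177
8.395789517204742 [ 0.88  0.59 -0.57  1.74  0.38  0.93  0.3 ]
```

View pics/w12.png

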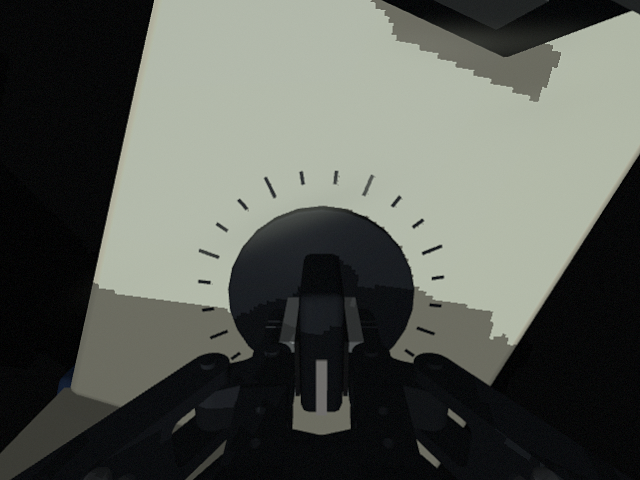

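```bash
python3 -m pendant '[[0,0,0,-0.6,0,0],[0,0,0,-0.6,0,0],[0,0,0,-0.6,0,0],[0,0,0,-0.6,0,0],[0,0,0,-0.6,0,0],[0,0,0,-0.6,0,0],[0,0,0,-0.6,0,0],[0,0,0,0,0,0],[0,0,0,0,0,0]]'
python3 - <<'E'
from h import *
print(yaw(),telemetry.sense()['joint_positions'].round(2))
E
```

```text
clock: 34.08
eef_pos: [0.543, -0.3178, 0.0575]
eef_rot: [0.644, 1.473, -0.639]
wrist_force: [0.3, 0.5, 0.6]
opening: 0.177
42.97048560771659 [ 0.97  0.63 -0.71  1.73  0.48  0.96  0.83]
```

```bash
python3 -m pendant '[[0,0,0,-0.11,0,0],[0,0,0,0,0,0]]' && python3 -m pendant '[[0,0,0,0,0,0],[0,0,0,0,0,0],[0,0,0,0,0,0],[0,0,0,0,0,0],[0,0,0,0,0,0],[0,0,0,0,0,0]]' 0 && python3 -m pendant '[[-0.3,0,0,0,0,0],[-0.7,0,0,0,0,0],[-0.8,0,0,0,0,0],[-0.8,0,0,0,0,0],[-0.8,0,0,0,0,0],[-0.3,0,0,0,0,0],[0,0,0,0,0,0]]'
python3 - <<'E'
from h import *
from dial import dial
print(yaw())
c=viewer.camera_params("wrist");p,d=viewer.snapshot("wrist");cv2.imwrite("pics/w13.png",p[:,:,::-1]);dial(p,c)
E
```

```text
clock: 34.33
eef_pos: [0.543, -0.3178, 0.0575]
eef_rot: [0.632, 1.476, -0.627]
wrist_force: [0.2, 0.9, -1.1]
opening: 0.179
clock: 35.08
eef_pos: [0.5428, -0.3186, 0.0575]
eef_rot: [0.632, 1.476, -0.628]
wrist_force: [0.4, -0.1, 0.2]
opening: 0.999
clock: 35.95
eef_pos: [0.5429, -0.3183, 0.2138]
eef_rot: [0.631, 1.474, -0.628]
wrist_force: [0.6, -0.4, -0.0]
opening: 1.0
43.83687851920774
skirt [ 0.5421 -0.3183] 44.561485290527344
red [320.  275.6] 161 [ 0.5799 -0.3589] ang -47.1 -47.0 (8.406789779663086, 18.33306884765625, 43.61894607543945)
 white [343.5 191. ] 903
    z 0.043 [ 0.5392 -0.2871] r 0.0321 ang 95.3 96.1 [27.7 36.2 89.8]
    z 0.089 [ 0.5314 -0.2833] r 0.0374 ang 107.0 107.4 [23.7 30.9 89.8]
 white [304.2 204.5] 141
    z 0.043 [ 0.5227 -0.3194] r 0.0199 ang -176.7 -178.7 [18.7 10.  77.6]
    z 0.089 [ 0.5174 -0.3109] r 0.0265 ang 163.3 162.2 [16.   8.6 77.6]
 white [320.8 205.5] 87
    z 0.043 [ 0.5338 -0.31  ] r 0.0126 ang 134.7 134.1 [14.1  5.8 55.3]
    z 0.089 [ 0.5269 -0.3028] r 0.0226 ang 134.5 134.2 [12.   4.9 55.3]
 white [349.8 252. ] 71
    z 0.043 [ 0.5831 -0.3228] r 0.0407 ang -6.3 -5.4 [53.   9.4 86. ]
    z 0.089 [ 0.5689 -0.3138] r 0.0268 ang 9.5 11.2 [45.3  8.1 86. ]
 white [321.  249.4] 222
    z 0.043 [ 0.5623 -0.3393] r 0.0282 ang -46.1 -45.9 [ 5.6 30.  43.7]
    z 0.089 [ 0.5511 -0.3278] r 0.0123 ang -46.6 -46.1 [ 4.7 25.6 43.7]
 white [292.3 255.1] 40
    z 0.043 [ 0.5471 -0.3615] r 0.0427 ang -83.4 -83.9 [35.9  4.3  7.2]
    z 0.089 [ 0.5382 -0.3468] r 0.0282 ang -97.8 -98.9 [30.7  3.7  7.2]
```

View pics/w13.png

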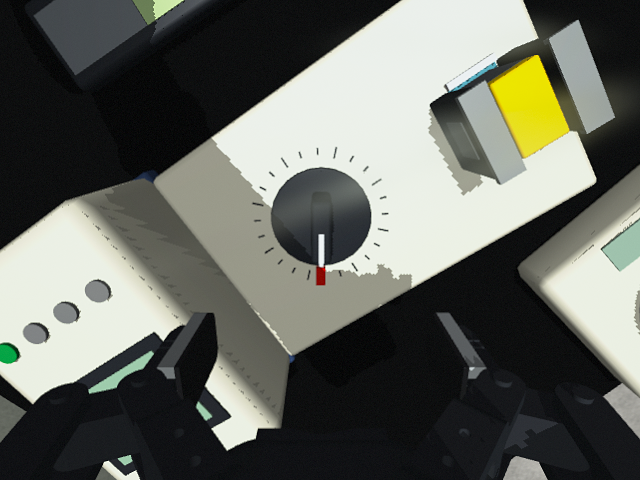

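Run:
```python
from h import *
p,d=viewer.snapshot("scene");cv2.imwrite("pics/scene_end.png",p[:,:,::-1])
c=viewer.camera_params("wrist");p,d=viewer.snapshot("wrist")
hsv=cv2.cvtColor(p,cv2.COLOR_RGB2HSV);H,S,V=[hsv[...,i].astype(int) for i in range(3)]
for ce,A,mm in cen((abs(H-28)<6)&(S>150)&(V>60),200): print(plane(c,ce,.105).round(4),rect(c,mm,.105),depthpts(c,d,ce.astype(int)).round(4))
```

```text
[[ 0.576  -0.1587  0.105 ]] (0.5771699829101562, -0.15908624267578125, 33.982669830322266, 56.84795379638672, 77.43006134033203) [[ 0.5752 -0.1591  0.1057]]
```

View pics/scene_end.png

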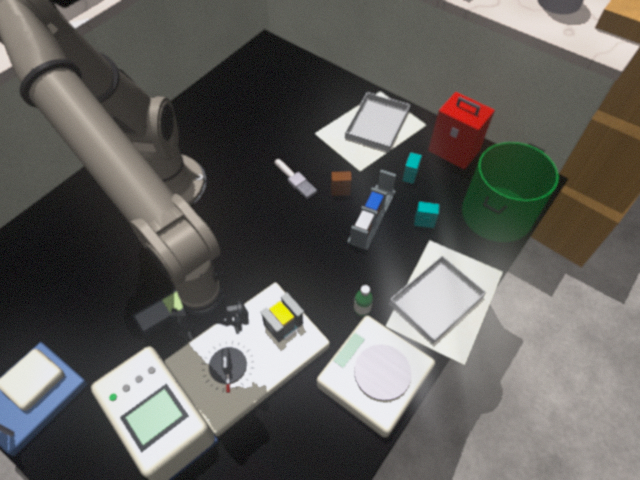

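```bash
python3 -c "
from rig import workorder
print(workorder.close_job())"
```

```text
the job is handed in; nothing more can be done
None
```

The yellow cell is seated in the analyser's gap and let go, and the dial's pointer is turned to the red mark. The job is handed in at about 36 s of the 72 s allowed, and hand-in gives no verdict.

I lifted the cell from the rack by its broad faces and stood it upright on the bench near x = 0.465 m, y = 0 m. I took it again by its narrow faces and lowered it between the blocks. Then I gripped the dial bar, turned it about 155° counterclockwise, released it and raised the gripper clear.

**Cell:** the first look after release put its centre about 1 mm from the gap's centre along each axis. The depth reading of its top was 0.106 m, against 0.105 m expected when fully down, and its angle was within 0.5° of the gap's. A last, more slanted view put it 2–4 mm short along the gap, which disagrees a little but is still inside the 6 mm limit.

**Pointer:** it measured −46.3° in the last view. The red mark measured −45.7° to −47.1° over several views, so they agree to within about 1°; the limit is about 6°.

**Surroundings:** by eye in the last scene picture, the other cells, bottle and brush stand where they were. The arm partly hides the terminal there, so I could not confirm it in that view.

**Failed check:** the wrist force never showed a clear upward push when the cell touched the bench or the gap's floor. I judged contact from the arm stopping its descent and from the camera readings.

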